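# Clamp a power board in the lever press on a repair bench

### The job

Clamp the circuit board in the bench press: raise the press's side lever all the way and leave it up, lay the board flat in the press's nest with its metal-cased end under the foot and let go of it, then lower the lever until the foot holds the board firmly, and let go of the lever. Feel for the grip, because the foot's height has been altered: a loose board is no use and too hard a squeeze cracks it. Do not push the meter, tape roll or bottle about.

Things in the scene. Friction and masses are not known exactly. Their poses are not given: they have to be found in the camera images.
- press: Grey clamp press, fixed. Origin on the bench under the middle of its nest; x towards its column, y to the lever's side, z up. Base plate x -105..195, y +-75 (mm), 18 thick. Head x 34..184, y +-35, z 135..240 mm, column below it x 127..182. A square ram (24 mm, top up to 313 mm high) passes down through the head at x 58, y 0 and carries a threaded stem and a round rubber foot.
- nest: Aluminium nest on the press (a separate body), axes as the press's. Origin: centre of its floor's top, 26 mm above the bench. Side rails 8 mm high, inner faces y +-44 mm, x -30 to 95; low end stop, face at x 89; open towards -x, where the floor starts at x -85. At home a board has its origin within 12 mm of this origin, along x. Firmly clamped: the foot presses on the board with 5 to 40 N; above 40 N it cracks.
- under_foot (a point): Point on the nest's floor straight below the foot's axis (nest x 58, y 0). The foot is 36 mm across; the lever moves it 65 mm per rad. Its stem is screwed out by an unknown 0 to 18 mm; less that amount, the foot's underside is 112 mm above the bench with the lever fully up, 47 mm fully down. It is sprung: once on the board, 7 N more per mm of further ram travel.
- lever (a joint): Angle of the lever at the +y side of the head, rad: 0 fully down (0.45 below level), 1.0 fully up (0.55 above level); 0 to 0.2 at the start. Stays where left: friction takes 0.85 N m (7 N at the grip point) either way. As it moves down with the foot on the board, the push there rises by 0.54 N per N of clamping (10 N: 5 N, 12.5 N: 10 N, 20 N: 24 N). Let go, it keeps at most 13 N of clamping.
- lever_grip (a point): Grip point, centre of the lever's bar, 120 mm from the pivot. The bar is 18 mm wide and 18 mm deep and ends 150 mm from the pivot; its outer 55 mm are black, the rest steel. It points from the pivot to the press's -x and swings in a plane parallel to the press's x-z plane, at press y 105 mm.
- lever_pivot (a point): Centre of the lever's pivot: press x 60, y 105, z 200 mm; the axis is the press's y.
- board: Green board 170 x 80 x 4 mm, 0.35 kg, flat on the bench. Origin: centre of its underside; x along its length, z up. At its -x end a black finned heatsink, 50 mm along x, 40 across y, top 54 above the underside, centre x -55: a good grip, fingers across y. At its +x end a bare metal case 44 x 56 mm, centre x 58, top 34 above the underside: the foot presses here. Low parts (to 24 mm) between.
- heatsink (a point): Centre of the heatsink's top (board x -55, z 54 mm).
- case_top (a point): Centre of the metal case's top (board x 58, z 34 mm).
- meter: Bystander: red multimeter lying flat, 175 x 85 x 46 mm, origin under its centre. It and the board lie on either side of the press.
- tape: Bystander: roll of brown tape lying flat, 100 mm across, 45 mm high, origin under its centre.
- solvent: Bystander: clear solvent bottle standing, 64 mm across, 130 mm high, origin under its centre.
Mind the look-alikes: they are no part of the job. Leave any blue look-alike of the board alone.

How it is judged:
On the way, in this order (a step that is already met when the one before it is completed fails the run):
1. the lever is fully raised and left up, untouched (value of joint lever above 0.8 rad and contact force between press and the fingers below 0.2 N), for 0.2 s.
2. the board lies home in the nest, metal case under the foot, let go (horizontal distance between board and nest below 0.012 m and horizontal distance between case_top and under_foot below 0.014 m and z of board in the frame of nest below 0.004 m and angle between board's own z axis and vertical below 0.05 rad and contact force between board and the fingers below 0.2 N), for 0.2 s.
At the end, for the whole second after the job is handed in: The board lies flat in the nest, within 12 mm of home and with its case within 14 mm of the foot's axis, still, and the lowered lever (below 0.8 rad) keeps it clamped by itself: the foot presses on it with 5 to 40 N (horizontal distance between board and nest below 0.012 m and horizontal distance between case_top and under_foot below 0.014 m and z of board in the frame of nest below 0.004 m and angle between board's own z axis and vertical below 0.05 rad and contact force between board and press between 5 and 40 N and value of joint lever below 0.8 rad and linear speed of board below 0.02 m/s); the robot touches nothing.
It fails at once if the foot squeezes the board (or the board is knocked against the press) with more than 40 N: cracked (contact force between board and press above 40 N).
It fails at once if the meter is pushed more than 30 mm (distance of meter from where it was at the start of the episode above 0.03 m).
It fails at once if the tape roll is pushed more than 30 mm (distance of tape from where it was at the start of the episode above 0.03 m).
It fails at once if the bottle is pushed more than 30 mm (distance of solvent from where it was at the start of the episode above 0.03 m).
It also fails if it takes over 72 s, if anything falls off the work surface, if the arm or the gripper's body presses on something with over 40 N, if the wrist force passes 120 N, or if a joint passes its speed limit or range.

### The arm

A 6-joint arm with a two-finger parallel gripper is mounted at the origin on the work surface. World frame = base frame: x ahead of the robot, y to its left, z up, the work surface at z = 0. Lengths are in m, angles in rad, forces in N, time in s.
With the tool pointing down it reaches from about 0.375 to 0.975 m from the base axis. Payload 3.8 kg.
Tool frame: the origin (TCP) lies midway between the tips of the shut fingers; the grasp point (between the pads) lies 19 mm behind it (robot.hold_point_z is the z of the grasp point in the tool frame, in m); z points along the fingers, y is the direction in which the jaws open and shut (so a half turn about z gives the same grasp; the last joint's range is limited). The gripper opens to 85 mm and grips with 20 to 120 N. Pads are 22 mm wide; open, the fingers measure 114 mm over their backs; the gripper's body (76 mm by 85 mm) begins 54 mm behind the grasp point. The pads swing forward as they close: fully open they stand 13 mm farther back than shut.
Start: joints at [-1.307, 0.264, 1.604, -0, 1.274, -0.037], TCP at [0.2, -0.645, 0.197] pointing down, gripper open.
Joint ranges: [-2.63, 2.63], [-0.94, 2.18], [0.31, 2.57], [-1.31, 4.45], [0, 2.66], [-2.55, 2.55]. Speed limits (rad/s): [2.57, 2.57, 3.14, 3.14, 3.14, 3.14].

### API

Orientations are given as a rotation vector (axis times angle).
In Python, from station import sensors, optics, job, robot gives the robot as it stands. The module is installed in compiled form; this text tells all that it offers.
- The arm moves only by the tool send_rows, never from a script. Its argument "increments" is a list of rows, each a list of 2 entries, a list of its own where there are three numbers: the shift along the tool's x, y, z in mm, then the turn about the tool's z in rad. In form: [[[dx, dy, dz], roll], ...]. A call has exactly 8 rows; each row is the pose to reach, as a shift and turn from the pose measured when the call began, along the tool's axes at that moment; what a row does not reach only later rows make up. A row lasts 1/8 s, in which the tool goes at most 62.5 mm and 10.7 degrees, less where a joint would pass 70% of its speed; a pose out of reach is approached as far as the arm can. A call with a gripper value outside its range is refused whole. "jaw" is the finger opening in mm, from 0 to 85.4, set as the call begins (left out, the last holds). The fingers move at their own pace and stop on an object; "grip_force" is the grip in N (left out, the last holds). Time passes only in rows, so rows that repeat a pose let the fingers close, or fill a call up. It gives the time, the measured TCP pose, the force and the opening at its end, in the units of the state.
- sensors.get_obs(): the state, without advancing time (a new reading comes with each control period).
- optics.capture(name): name is "side" or "top" or "wrist"; returns the picture (480x640x3 uint8, blue, green, red); there is no depth.
- optics.calibration(name): a dict with "mtx" (3x3 intrinsics, pixels), "origin" and "orientation" of the camera in the world. Camera axes: x right, y down, z forward; pixel columns grow to the right and rows downward; lengths in m; the calibration is good to about 2 mm. A picture is of the moment at which its call begins: read the wrist's pose just before it. calibration takes no time and is no camera call; for the wrist camera it gives the pose at the moment of the call.
- job.hand_in(): hands the job in, once; it reports no verdict.
The state is a dict: "time": time; "joint_positions": joint angles; "qd": joint speeds; "effort": joint torques, N m; "eef_pos": TCP position; "ee_rot": TCP orientation; "force": force on the tool from outside, world axes, zero at the start; "moment": the same for the moment, N m; "width": finger opening in m.
Only numpy, scipy, OpenCV 4.12 (cv2) and the standard library are available. Lean on these libraries where they do the work, as an engineer would, in place of code of your own. Each camera call takes 0.05 s, during which the arm holds its last target.

## Working session

There is one attempt and no reset: what is moved stays moved. The work goes in short steps, Python scripts to look and compute and a tool call to move; the robot and the scene stay as the last step left them, time stands still between calls to the robot, and variables do not carry over. Pictures are saved under pics/ and viewed, and the job is handed in when it is done.

Besides the shell and the picture viewer there is one more tool, called after "Request:" as a command line: name --argument value ..., lists and objects as JSON in quotes. send_rows: Moves the arm, as the interface text tells. Its arguments: {"type":"object","properties":{"increments":{"type":"array","items":{"type":"array"}},"jaw":{"type":"number"},"grip_force":{"type":"number"}},"required":["increments"]}

```bash
mkdir -p pics; python3 - <<'E'
from station import sensors, optics, job, robot
import cv2
print(sensors.get_obs())
for n in("side","top","wrist"):
    cv2.imwrite(f"pics/{n}0.png",optics.capture(n)); c=optics.calibration(n); print(n,c)
print(robot.hold_point_z)
E
```

```text
{'time': 0.0, 'joint_positions': array([-1.30693844e+00,  2.64782685e-01,  1.60538096e+00, -7.31043024e-06,
        1.27369544e+00, -3.69292513e-02]), 'qd': array([ 0.00054668,  0.00074917, -0.00128913, -0.00025978, -0.00037791,
        0.0005933 ]), 'effort': array([ 1.03017781e-03, -5.15099931e+01, -3.67312181e+01,  5.97114354e-05,
        1.29013887e-02, -8.27006890e-07]), 'eef_pos': array([ 0.19974886, -0.64391874,  0.19583845]), 'ee_rot': array([-3.10390475e+00, -4.70362307e-01,  4.13688104e-04]), 'force': array([0.14682476, 0.29638465, 0.52540614]), 'moment': array([0.01029866, 0.04148628, 0.04375613]), 'width': 0.0854471112603427}
side {'mtx': array([[433.07536477,   0.        , 320.65977436],
       [  0.        , 433.07536477, 235.50440841],
       [  0.        ,   0.        ,   1.        ]]), 'origin': array([0.17558025, 0.60787946, 0.69733632]), 'orientation': array([-0.60704166,  2.57651825, -1.28198741])}
top {'mtx': array([[477.93437517,   0.        , 324.23913502],
       [  0.        , 477.93437517, 236.83762513],
       [  0.        ,   0.        ,   1.        ]]), 'origin': array([ 0.40526484, -0.08518249,  1.43295729]), 'orientation': array([-2.14225694,  2.20167417, -0.0870303 ])}
wrist {'mtx': array([[369.33608924,   0.        , 324.91628481],
       [  0.        , 369.33608924, 242.10383355],
       [  0.        ,   0.        ,   1.        ]]), 'origin': array([ 0.2678579 , -0.62321715,  0.37349731]), 'orientation': array([ 2.33969661, -1.72317926, -0.24477816])}
-0.0187
```

View pics/top0.png

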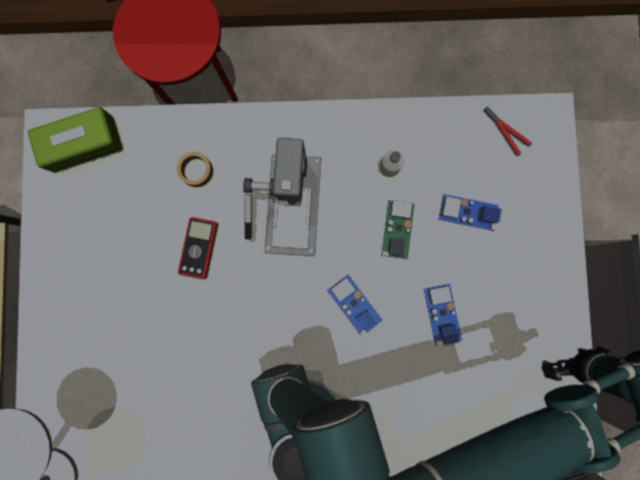

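View pics/side0.png

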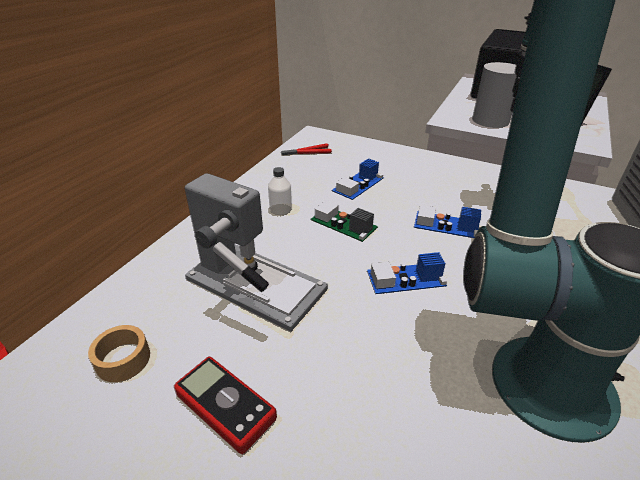

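View pics/wrist0.png

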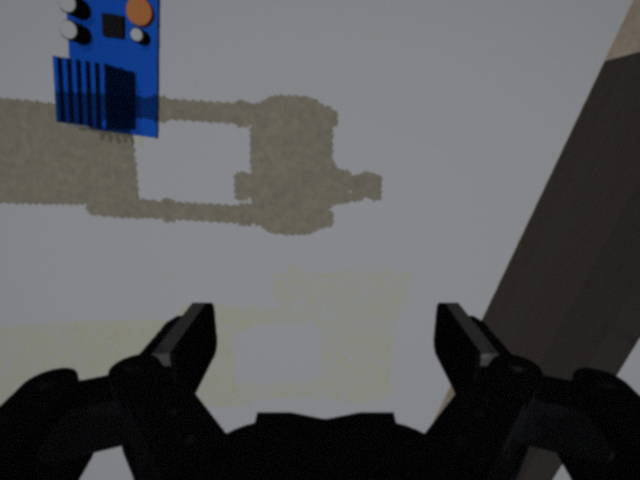

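```bash
cat > h.py <<'E'
import numpy as np, cv2
from scipy.spatial.transform import Rotation as R
from station import sensors, optics, job, robot
def ray(n,px,c=None):
    c=c or optics.calibration(n); K=c["mtx"]
    p=np.atleast_2d(np.array(px,float)); d=np.c_[(p[:,0]-K[0,2])/K[0,0],(p[:,1]-K[1,2])/K[1,1],np.ones(len(p))]
    return c["origin"],R.from_rotvec(c["orientation"]).apply(d)
def plane(n,px,z,c=None):
    o,d=ray(n,px,c); return o+d*((z-o[2])/d[:,2])[:,None]
def proj(n,P,c=None):
    c=c or optics.calibration(n); q=R.from_rotvec(c["orientation"]).inv().apply(np.atleast_2d(P)-c["origin"])
    u=q@c["mtx"].T; return u[:,:2]/u[:,2:]
E
python3 - <<'E'
from h import *
o=sensors.get_obs(); T=R.from_rotvec(o["ee_rot"]); print(T.as_matrix().round(3)); print("cam in tool",T.inv().apply(optics.calibration("wrist")["origin"]-o["eef_pos"]))
im=cv2.imread("pics/top0.png")
cv2.imwrite("pics/topc1.png",cv2.resize(im[120:270,230:430],None,fx=4,fy=4,interpolation=cv2.INTER_CUBIC))
s=cv2.imread("pics/side0.png"); cv2.imwrite("pics/sidec1.png",cv2.resize(s[165:335,170:370],None,fx=3.5,fy=3.5,interpolation=cv2.INTER_CUBIC))
h=cv2.cvtColor(im,cv2.COLOR_BGR2HSV)
m=cv2.inRange(h,(45,80,30),(85,255,255)); m[:,:340]=0
m=cv2.morphologyEx(m,cv2.MORPH_CLOSE,np.ones((9,9)))
cs=max(cv2.findContours(m,0,1)[0],key=cv2.contourArea); r=cv2.minAreaRect(cs); b=cv2.boxPoints(r); print(r,b)
print(plane("top",b,0.004))
E
```

```text
[[ 0.955  0.296 -0.   ]
 [ 0.296 -0.955  0.002]
 [ 0.    -0.002 -1.   ]]
cam in tool [ 7.11717846e-02 -8.39263664e-05 -1.77360617e-01]
((397.56298828125, 229.13717651367188), (24.826438903808594, 53.87592697143555), 7.352379322052002) [[381.80453 254.26512]
 [388.69913 200.83217]
 [413.32144 204.00923]
 [406.42685 257.4422 ]]
[[ 0.47509082 -0.24550083  0.004     ]
 [ 0.63578197 -0.27233474  0.004     ]
 [ 0.6239957  -0.34606326  0.004     ]
 [ 0.46359208 -0.31854242  0.004     ]]
```

View pics/topc1.png

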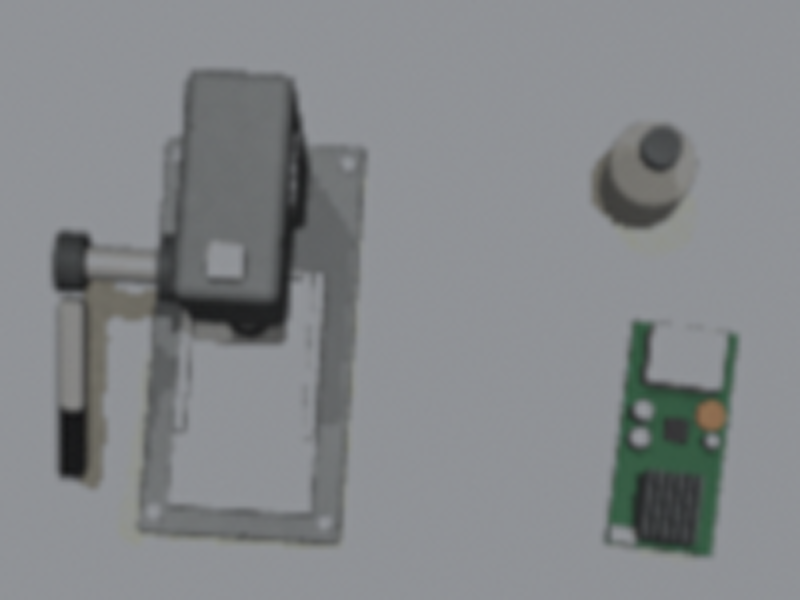

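View pics/sidec1.png

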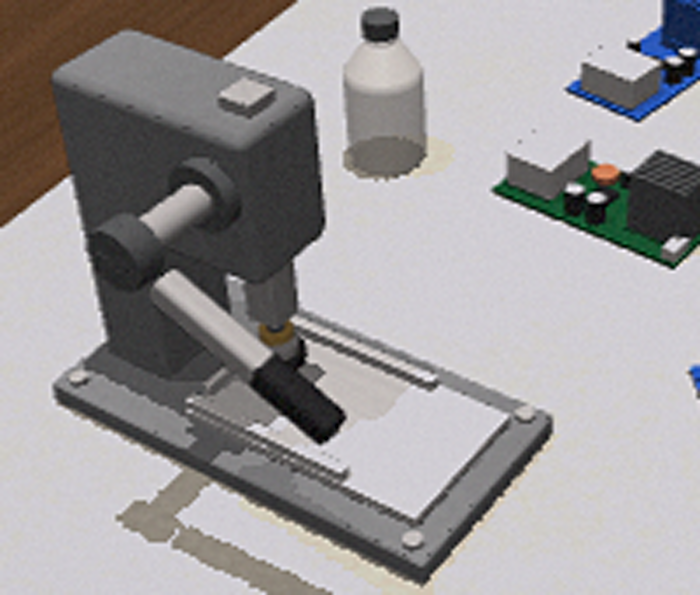

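```bash
python3 - <<'E'
from h import *
def fit(px,z,loc):
    p=(np.array(px)+.5)/4-.5+[230,120]; W=plane("top",p,z)[:,:2]; L=np.array(loc,float)
    lc=L-L.mean(0); wc=W-W.mean(0)
    a=np.arctan2((lc[:,0]*wc[:,1]-lc[:,1]*wc[:,0]).sum(),(lc*wc).sum()); M=np.array([[np.cos(a),-np.sin(a)],[np.sin(a),np.cos(a)]])
    t=W.mean(0)-M@L.mean(0); print(t.round(4),a.round(4),"res mm",((W-(L@M.T+t))*1e3).round(1).tolist()); return t,a,M
b=fit([(633,321),(738,335),(712,556),(605,543)],.004,[(.085,.04),(.085,-.04),(-.085,-.04),(-.085,.04)])
p=fit([(165,138),(367,148),(340,543),(138,528)],.018,[(.195,.075),(.195,-.075),(-.105,-.075),(-.105,.075)])
t,a,M=p
def W(x,y,z): return np.r_[M@[x,y]+t,z]
for n in ("top","side"):
  print(n)
  for nm,q in dict(head1=(.034,.035,.24),head2=(.034,-.035,.24),ram=(.058,0,.24),piv=(.06,.105,.2),nest0=(-.085,.0,.026),corner=(-.105,.075,.018),c2=(-.105,-.075,.018),c3=(.195,.075,.018)).items(): print(nm,proj(n,W(*q)).round(1))
  for th in (0,.1,.2):
    q=th-.45; print(th,proj(n,W(.06-.15*np.cos(q),.105,.2+.15*np.sin(q))),proj(n,W(.06-.095*np.cos(q),.105,.2+.095*np.sin(q))))
E
```

```text
[ 0.5491 -0.2958] -0.1598 res mm [[-0.6, -0.2], [-0.8, 0.2], [1.1, -0.2], [0.3, 0.2]]
[0.5873 0.0205] -0.0895 res mm [[-2.0, 1.6], [-0.8, -1.3], [0.5, -0.3], [2.4, -0.1]]
top
head1 [[272.1 193.7]]
head2 [[299.7 195.4]]
ram [[286.5 185.2]]
piv [[248. 185.]]
nest0 [[289.5 247.1]]
corner [[264.1 252.4]]
c2 [[314.5 255.6]]
c3 [[271.4 153.4]]
0 [[248.20266129 238.4234965 ]] [[248.11549136 219.35632574]]
0.1 [[247.1781231  240.13950654]] [[247.45874735 220.32031034]]
0.2 [[246.13801304 241.35417263]] [[246.79744303 220.94982658]]
side
head1 [[239.1 205.9]]
head2 [[261.6 189.8]]
ram [[241.3 194.2]]
piv [[206.7 236.9]]
nest0 [[303.3 297.4]]
corner [[291.3 326.4]]
c2 [[328.9 283.1]]
c3 [[184.7 274. ]]
0 [[266.36883428 288.2321203 ]] [[244.21090709 269.16873774]]
0.1 [[268.38186508 283.94227429]] [[245.28139489 266.32380055]]
0.2 [[269.8036256  279.04296342]] [[245.97304457 263.12793182]]
```

```bash
cat >> h.py <<'E'
PT=np.array([.5873,.0205]); PA=-.0895
def PW(x,y,z): c,s=np.cos(PA),np.sin(PA); return np.array([PT[0]+c*x-s*y,PT[1]+s*x+c*y,z])
def WP(w): c,s=np.cos(PA),np.sin(PA); d=np.array(w[:2])-PT; return np.array([c*d[0]+s*d[1],-s*d[0]+c*d[1],w[2]])
def yaw(o): m=R.from_rotvec(o["ee_rot"]).as_matrix(); return np.arctan2(m[1,0],m[0,0])
def shift(w,y=None):
    o=sensors.get_obs(); T=R.from_rotvec(o["ee_rot"]); print("t",o["time"],"press-frame tcp",(WP(o["eef_pos"])*1e3).round(1),"F",o["force"].round(1),"w",o["width"],"yaw",yaw(o))
    print("shift mm",(T.inv().apply(np.array(w)-o["eef_pos"])*1e3).round(1), "roll",None if y is None else (-(y-yaw(o)+np.pi)%(2*np.pi)-np.pi, yaw(o)-y))
E
python3 - <<'E'
from h import *
print(PW(-.048,.105,.148))
shift(PW(-.048,.105,.25),np.pi+PA)
E
```

```text
[0.54887708 0.12937001 0.148     ]
t 0.15 press-frame tcp [-326.5 -696.6  196.1] F [ 0.5 -0.2 -0.3] w 0.08555611219883591 yaw 0.30079218030627514
shift mm [ 562.5 -635.4  -52.7] roll (np.float64(-2.751300473283518), np.float64(-2.751300473283518))
```

Request:
send_rows --increments '[[[0,0,-50],-0.1],[[30,-34,-90],-0.27],[[70,-79,-90],-0.44],[[112,-127,-90],-0.61],[[154,-174,-90],-0.78],[[196,-221,-90],-0.95],[[238,-269,-90],-1.12],[[281,-318,-90],-1.29]]'

```text
time: 1.15
eef_pos: [0.3718, -0.2611, 0.2865]
ee_rot: [-2.193, -2.248, -0.002]
force: [1.6, -0.6, 1.0]
width: 0.0854
```

```bash
python3 - <<'E'
from h import *
shift(PW(-.048,.105,.25),np.pi+PA)
E
```

```text
t 1.15 press-frame tcp [-189.5 -299.7  286.5] F [ 1.6 -0.6  1. ] w 0.0853602150128128 yaw 1.5958281601973094
shift mm [385.8 186.8  37.2] roll (np.float64(-1.4562644933924833), np.float64(-1.4562644933924835))
```

Request:
send_rows --increments '[[[45,22,0],-0.18],[[95,46,0],-0.36],[[145,70,0],-0.54],[[195,94,0],-0.72],[[245,119,0],-0.9],[[295,143,0],-1.08],[[345,167,15],-1.26],[[386,187,37],-1.44]]'

```text
time: 2.15
eef_pos: [0.5501, 0.1319, 0.2504]
ee_rot: [0.155, 3.136, 0.003]
force: [1.2, -0.8, 0.7]
width: 0.085
```

```bash
python3 - <<'E'
from h import *
shift(PW(-.048,.105,.129),np.pi+PA)
for n in("side","wrist"): cv2.imwrite(f"pics/{n}1.png",optics.capture(n))
E
```

```text
t 2.15 press-frame tcp [-47.  107.6 250.4] F [ 1.2 -0.8  0.7] w 0.08502539283209389 yaw 3.042946585220719
shift mm [  1.1  -2.9 121.4] roll (np.float64(-0.009146068369073834), np.float64(-0.009146068369073834))
```

View pics/side1.png

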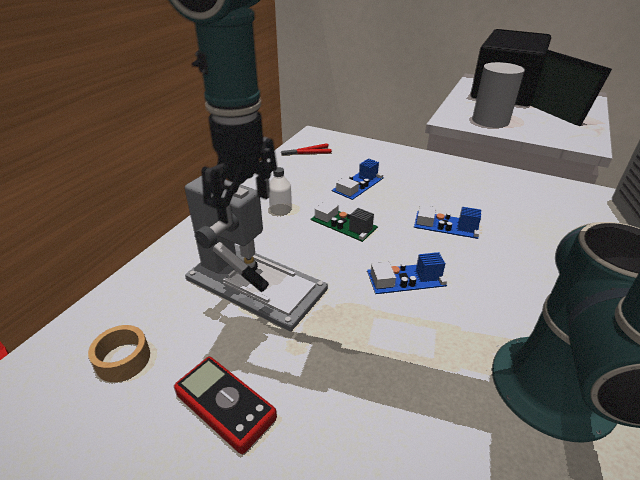

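View pics/wrist1.png

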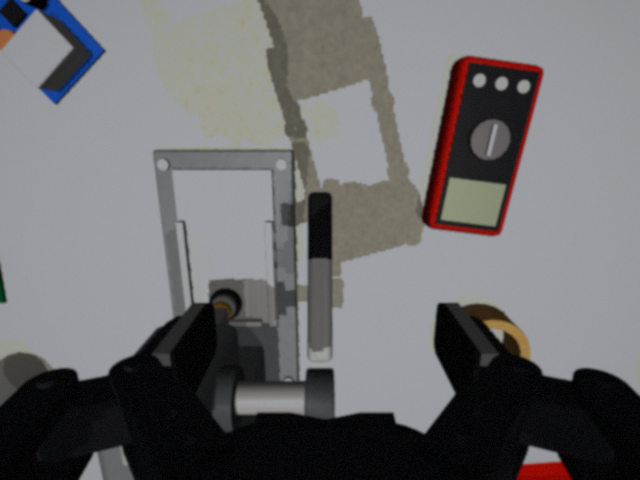

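```bash
python3 - <<'E'
from h import *
f=lambda p,z:(np.array([WP(q) for q in plane("wrist",p,z)])*1e3).round(1).tolist()
print("base",f([(154,150),(293.5,150)],.018))
print("nest end floor",f([(173,170),(272,170)],.026))
print("rails top ends",f([(178,221),(186,221),(265,221),(273,221)],.034))
print("lever end top",f([(309,193),(331,193)],.139),f([(309,258),(332,258)],.163))
print("hub",f([(320,385)],.215))
im=cv2.imread("pics/wrist1.png");cv2.imwrite("pics/w1c.png",cv2.resize(im[130:400,140:350],None,fx=2.2*1.2,fy=2.2,interpolation=cv2.INTER_CUBIC))
E
```

```text
base [[-106.9, -72.8, 18.0], [-105.5, 76.0, 18.0]]
nest end floor [[-86.4, -51.9, 26.0], [-85.4, 53.2, 26.0]]
rails top ends [[-32.8, -49.8, 34.0], [-32.7, -41.2, 34.0], [-31.9, 44.1, 34.0], [-31.8, 52.8, 34.0]]
lever end top [[-76.8, 96.9, 139.0], [-76.6, 113.9, 139.0]] [[-31.9, 96.9, 163.0], [-31.7, 114.0, 163.0]]
hub [[39.3, 104.8, 215.0]]
```

View pics/w1c.png

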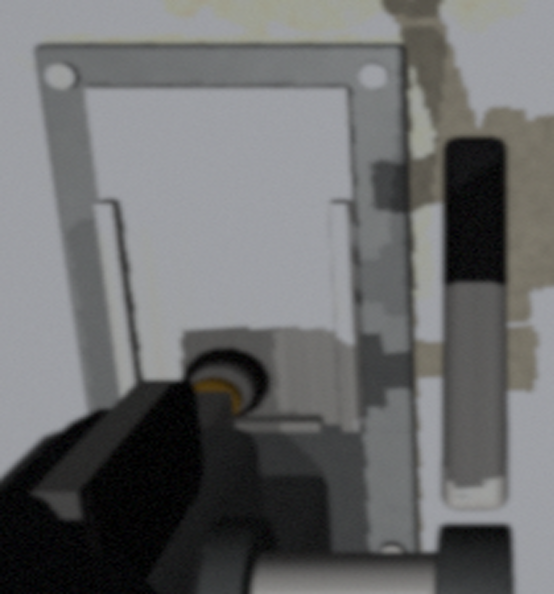

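```bash
sed -i 's/^PT=.*/PT=np.array([.5873,.0205]); PA=-.0895; PT=PT+np.array([np.cos(PA)*-.0012-np.sin(PA)*.0011, np.sin(PA)*-.0012+np.cos(PA)*.0011]); PA=-.096/' h.py; python3 - <<'E'
from h import *
shift(PW(-.048,.105,.129),np.pi+PA)
E
```

```text
t 2.25 press-frame tcp [-48.6 107.2 246.3] F [-1.4 -1.7  0.5] w 0.08490358464101516 yaw 3.0422818877898314
shift mm [ -1.3  -2.4 117.3] roll (np.float64(-0.0033107657999615903), np.float64(-0.0033107657999615903))
```

Request:
send_rows --increments '[[[-1,-2,25],0],[[-1,-2,55],0],[[-1,-2,85],0],[[-1,-2,105],0],[[-1,-2,113],0],[[-1,-2,117],0],[[-1,-2,117],0],[[-1,-2,117],0]]'

```text
time: 3.25
eef_pos: [0.549, 0.1314, 0.1304]
ee_rot: [-0.156, -3.134, -0.004]
force: [0.4, -0.1, 0.5]
width: 0.0853
```

Request:
send_rows --increments '[[[0,0,0],0],[[0,0,0],0],[[0,0,0],0],[[0,0,0],0],[[0,0,0],0],[[0,0,0],0],[[0,0,0],0],[[0,0,0],0]]' --jaw 5 --grip_force 50

```text
time: 4.25
eef_pos: [0.5491, 0.1314, 0.1304]
ee_rot: [-0.156, -3.134, -0.004]
force: [-0.3, 0.1, 0.5]
width: 0.0053
```

```bash
python3 - <<'E'
from h import *
shift(PW(-.048,.105,.129),np.pi+PA)
for n in("side",): cv2.imwrite(f"pics/{n}2.png",optics.capture(n)[120:360,120:440])
for th in np.arange(0,1.01,.125):
    q=th-.45; print(round(th,3),((PW(.06-.12*np.cos(q),.105,.2+.12*np.sin(q))-PW(.06-.12*np.cos(.45),.105,.2-.12*np.sin(.45)))@np.c_[-(PW(1,0,0)-PW(0,0,0)),PW(0,1,0)-PW(0,0,0),[0,0,-1]]*1e3).round(1))
E
```

```text
t 4.25 press-frame tcp [-47.5 105.6 130.4] F [-0.3  0.1  0.5] w 0.005286911560183872 yaw 3.0423132811357982
shift mm [ 0.5 -0.6  1.4] roll (np.float64(-0.003279372453994789), np.float64(-0.003279372453994789))
0.0 [0. 0. 0.]
0.125 [  5.7  -0.  -13.9]
0.25 [  9.6   0.  -28.4]
0.375 [ 11.6  -0.  -43.2]
0.5 [ 11.8  -0.  -58.2]
0.625 [ 10.1  -0.  -73.1]
0.75 [  6.6  -0.  -87.7]
0.875 [   1.3   -0.  -101.7]
1.0 [  -5.8   -0.  -114.9]
```

View pics/side2.png

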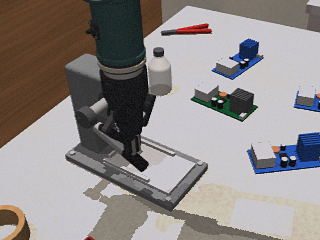

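```bash
python3 - <<'E'
from h import *
im=optics.capture("side"); cv2.imwrite("pics/side3.png",cv2.resize(im[180:330,180:340],None,fx=4,fy=4,interpolation=cv2.INTER_CUBIC))
o=sensors.get_obs(); print(proj("side",o["eef_pos"]),proj("side",o["eef_pos"]+[0,0,.019]))
cv2.imwrite("pics/wrist3.png",optics.capture("wrist"))
E
```

```text
[[254.37278862 285.23889919]] [[253.46397969 277.78227085]]
```

View pics/side3.png

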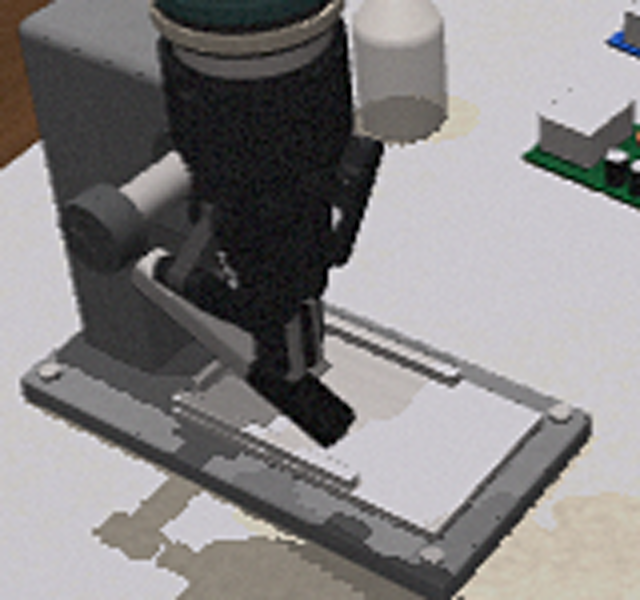

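View pics/wrist3.png

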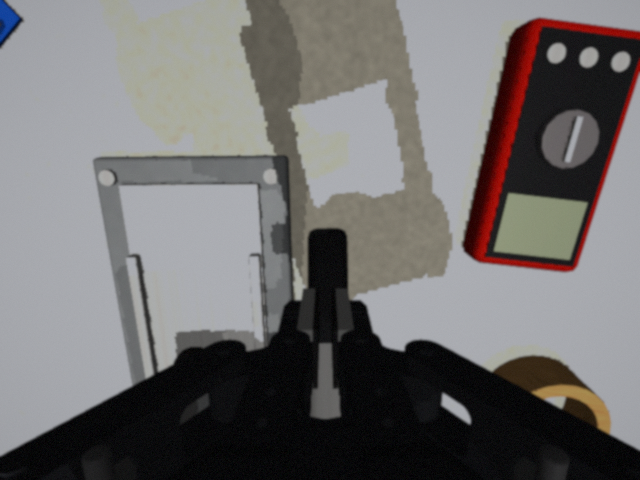

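```bash
python3 - <<'E'
from h import *
im=cv2.imread("pics/wrist3.png"); im=cv2.convertScaleAbs(im[210:430,230:420],alpha=2.5,beta=10); cv2.imwrite("pics/w3c.png",cv2.resize(im,None,fx=2.7,fy=2.7,interpolation=cv2.INTER_CUBIC))
print(sensors.get_obs()["width"])
E
```

```text
0.005185871837495081
```

View pics/w3c.png

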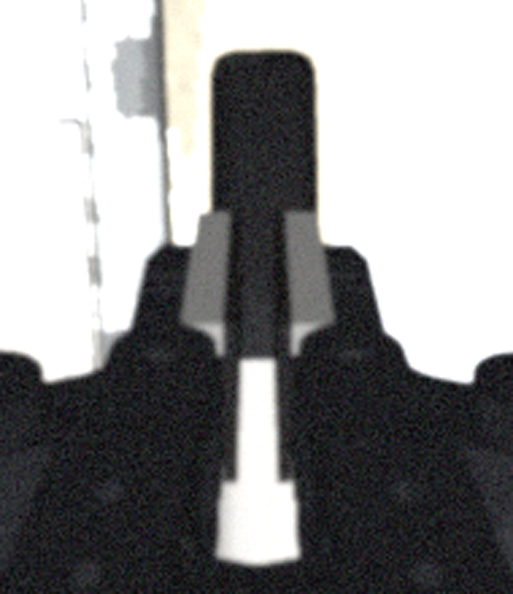

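```bash
python3 - <<'E'
from h import *
im=optics.capture("side"); im=cv2.convertScaleAbs(im[220:300,205:305],alpha=2.2,beta=25); cv2.imwrite("pics/side4.png",cv2.resize(im,None,fx=7,fy=7,interpolation=cv2.INTER_CUBIC))
E
```

```text
(no output)
```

View pics/side4.png

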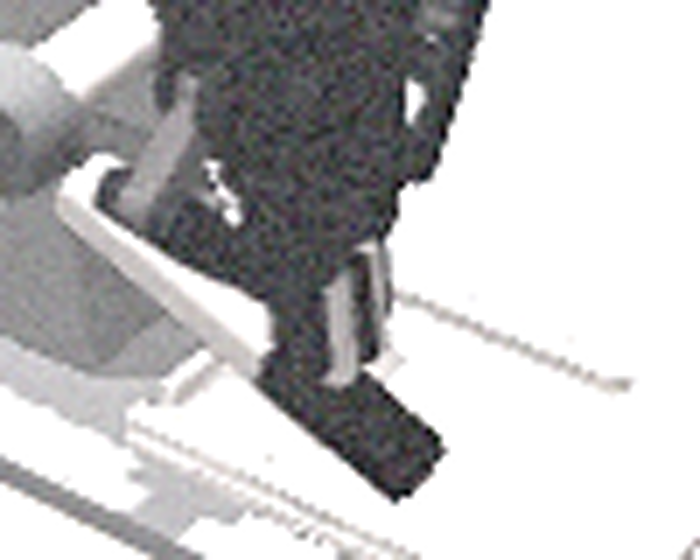

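```bash
python3 - <<'E'
from h import *
o=sensors.get_obs(); T=R.from_rotvec(o["ee_rot"])
for n,off,s in(("wrist",(230,210),2.7),("side",(205,220),7)):
  for z in (0,-19,-40):
    for y in (-9,-2.6,2.6,9):
      print(n,z,y,((proj(n,o["eef_pos"]+T.apply(np.array([11,y,z])/1e3))-off)*s).round(0))
# triangulate lever end: wrist1 center (320,193), side0 (265,287.4)
E
```

```text
wrist 0 -9 [[207. 125.]]
wrist 0 -2.6 [[241. 125.]]
wrist 0 2.6 [[269. 125.]]
wrist 0 9 [[303. 125.]]
wrist -19 -9 [[202. 160.]]
wrist -19 -2.6 [[239. 160.]]
wrist -19 2.6 [[270. 160.]]
wrist -19 9 [[308. 160.]]
wrist -40 -9 [[194. 210.]]
wrist -40 -2.6 [[237. 210.]]
wrist -40 2.6 [[272. 210.]]
wrist -40 9 [[315. 210.]]
side 0 -9 [[399. 452.]]
side 0 -2.6 [[384. 466.]]
side 0 2.6 [[372. 478.]]
side 0 9 [[357. 492.]]
side -19 -9 [[393. 400.]]
side -19 -2.6 [[378. 414.]]
side -19 2.6 [[366. 425.]]
side -19 9 [[350. 439.]]
side -40 -9 [[387. 340.]]
side -40 -2.6 [[371. 354.]]
side -40 2.6 [[359. 365.]]
side -40 9 [[343. 379.]]
```

Request:
send_rows --increments '[[[0,0,-10],0],[[0,0,-20],0],[[0,0,-40],0],[[0,0,-60],0],[[0,0,-80],0],[[0,0,-80],0],[[0,0,-80],0],[[0,0,-80],0]]'

```text
time: 5.45
eef_pos: [0.5486, 0.1311, 0.2093]
ee_rot: [-0.156, -3.132, -0.003]
force: [0.1, -0.1, 0.0]
width: 0.0047
```

```bash
python3 - <<'E'
from h import *
o=sensors.get_obs(); print(o["eef_pos"],o["width"],o["force"]); p=proj("side",o["eef_pos"])[0]; print(p, proj("side",o["eef_pos"]+[0,0,.04]))
im=optics.capture("side"); im=cv2.convertScaleAbs(im[180:300,185:305],alpha=2.,beta=25); cv2.circle(im,(int(p[0]-185),int(p[1]-180)),1,(0,0,255),-1); cv2.imwrite("pics/side5.png",cv2.resize(im,None,fx=5,fy=5,interpolation=cv2.INTER_NEAREST))
p=proj("wrist",o["eef_pos"])[0]; im=optics.capture("wrist"); im=cv2.convertScaleAbs(im,alpha=2.,beta=15);cv2.circle(im,(int(p[0]),int(p[1])),2,(0,0,255),-1);cv2.imwrite("pics/wrist5.png",im)
E
```

```text
[0.54856464 0.1310638  0.20925132] 0.0046975156188923985 [ 0.13989691 -0.0598956   0.0440687 ]
[250.76728859 252.82137883] [[248.58183754 234.79794871]]
```

View pics/side5.png

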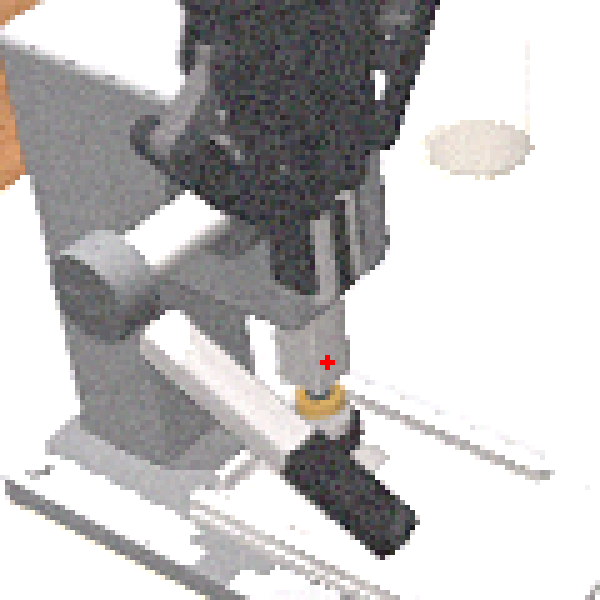

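View pics/wrist5.png

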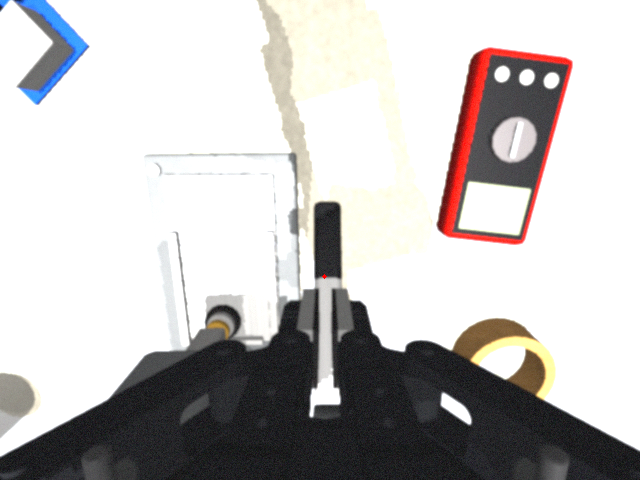

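Request:
send_rows --increments '[[[0,0,5],0],[[0,0,12],0],[[0,0,20],0],[[0,0,35],0],[[0,0,55],0],[[0,0,80],0],[[0,0,103],0],[[0,0,112],0]]' --jaw 70

```text
time: 6.55
eef_pos: [0.546, 0.1309, 0.0943]
ee_rot: [-0.155, -3.128, -0.001]
force: [-0.0, 0.8, -0.4]
width: 0.0698
```

Request:
send_rows --increments '[[[0,0,1],0],[[0,0,1],0],[[0,0,1],0],[[0,0,1],0],[[0,0,1],0],[[0,0,1],0],[[0,0,1],0],[[0,0,1],0]]' --jaw 5

```text
time: 7.55
eef_pos: [0.5469, 0.1329, 0.0945]
ee_rot: [-0.154, -3.13, -0.006]
force: [-0.3, 5.7, -1.3]
width: 0.0171
```

```bash
python3 - <<'E'
from h import *
shift(PW(-.048,.105,.095),np.pi+PA)
im=optics.capture("side"); im=cv2.convertScaleAbs(im[180:300,185:305],alpha=2.,beta=25); cv2.imwrite("pics/side6.png",cv2.resize(im,None,fx=5,fy=5,interpolation=cv2.INTER_NEAREST))
E
```

```text
t 7.55 press-frame tcp [-49.8 106.9  94.5] F [-0.3  5.7 -1.3] w 0.017095447721453945 yaw 3.0429904141203097
shift mm [-1.8 -1.9 -0.6] roll (np.float64(-0.0026022394694833473), np.float64(-0.0026022394694833473))
```

View pics/side6.png

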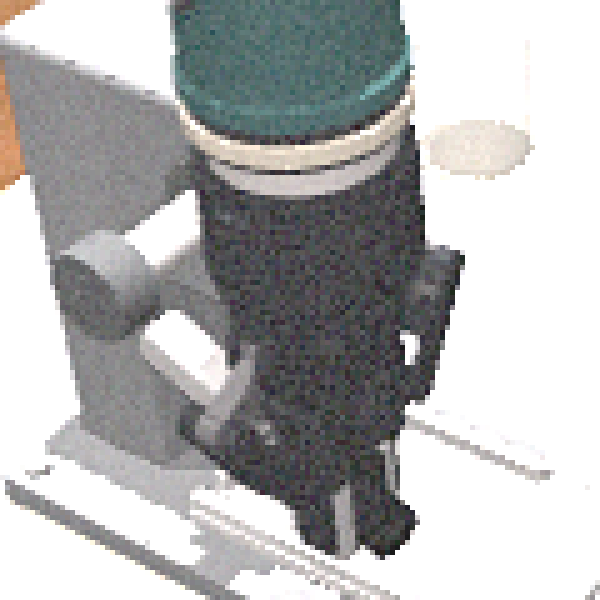

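Request:
send_rows --increments '[[[2.5,0,-5],0],[[4,0,-10],0],[[6.5,0,-17],0],[[8.5,0,-24],0],[[10,0,-31],0],[[11,0,-39],0],[[12,0,-47],0],[[12,0,-54],0]]'

```text
time: 8.6
eef_pos: [0.5346, 0.1341, 0.1466]
ee_rot: [-0.154, -3.128, -0.006]
force: [4.8, 1.9, -13.9]
width: 0.0167
```

```bash
python3 - <<'E'
from h import *
shift(PW(-.062,.105,.095),np.pi+PA)
E
```

```text
t 8.6 press-frame tcp [-62.1 106.9 146.6] F [  4.8   1.9 -13.9] w 0.01669165557708193 yaw 3.043512194864461
shift mm [-0.6 -2.1 51.6] roll (np.float64(-0.002080458725332246), np.float64(-0.002080458725332246))
```

Request:
send_rows --increments '[[[0,0,-8],0],[[-0.5,0,-16],0],[[-2,0,-24],0],[[-4,0,-32],0],[[-6.5,0,-40],0],[[-9.5,0,-48],0],[[-13,0,-55],0],[[-16,0,-60],0]]'

```text
time: 9.6
eef_pos: [0.5494, 0.1327, 0.2064]
ee_rot: [-0.153, -3.124, -0.007]
force: [-3.5, 5.2, -13.0]
width: 0.017
```

```bash
python3 - <<'E'
from h import *
shift(PW(-.042,.105,.21),np.pi+PA)
im=optics.capture("side"); im=cv2.convertScaleAbs(im[140:300,165:325],alpha=2.,beta=25); cv2.imwrite("pics/side7.png",cv2.resize(im,None,fx=3.75,fy=3.75,interpolation=cv2.INTER_NEAREST))
E
```

```text
t 9.6 press-frame tcp [-47.3 106.9 206.4] F [ -3.5   5.2 -13. ] w 0.01700148341124869 yaw 3.0436300178459903
shift mm [-5.2 -1.9 -3.6] roll (np.float64(-0.001962635743802732), np.float64(-0.001962635743802732))
```

View pics/side7.png

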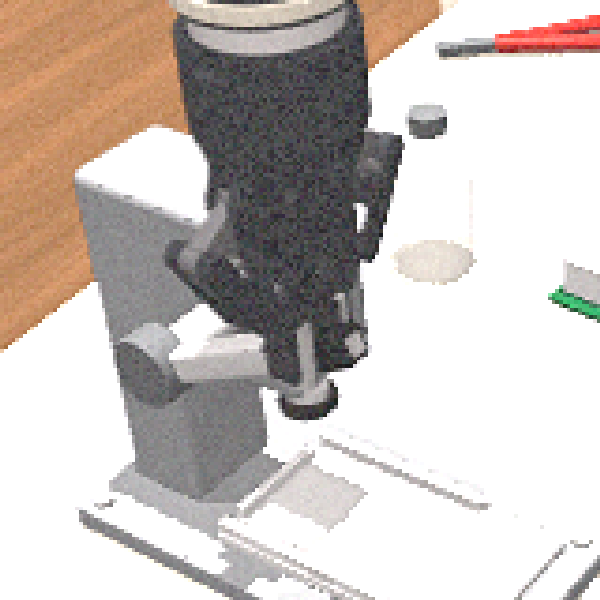

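Request:
send_rows --increments '[[[-1.5,0,-2],0],[[-3,0,-4],0],[[-4,0,-6],0],[[-4,0,-6],0],[[-4,0,-6],0],[[-4,0,-6],0],[[-4,0,-6],0],[[-4,0,-6],0]]'

```text
time: 10.65
eef_pos: [0.5536, 0.1323, 0.2134]
ee_rot: [-0.153, -3.124, -0.007]
force: [-2.9, 3.8, -12.7]
width: 0.017
```

Request:
send_rows --increments '[[[0,0,0],0],[[0,0,0],0],[[0,0,0],0],[[0,0,0],0],[[0,0,-15],0],[[0,0,-40],0],[[0,0,-70],0],[[0,0,-100],0]]' --jaw 70

```text
time: 11.65
eef_pos: [0.5551, 0.1318, 0.3155]
ee_rot: [-0.153, -3.125, -0.007]
force: [-0.0, -0.2, 0.1]
width: 0.0703
```

```bash
python3 - <<'E'
from h import *
shift(PW(-.042,.105,.21),np.pi+PA)
o=sensors.get_obs();w=optics.calibration("wrist")
im=optics.capture("wrist");cv2.imwrite("pics/wrist8.png",im)
im=optics.capture("side"); cv2.imwrite("pics/side8.png",im); im=cv2.convertScaleAbs(im[140:300,165:325],alpha=2.,beta=25); cv2.imwrite("pics/side8c.png",cv2.resize(im,None,fx=3.75,fy=3.75,interpolation=cv2.INTER_NEAREST))
for th in(.8,.9,1.): 
  q=th-.45; print(th,(proj("side",PW(.06-.15*np.cos(q),.105,.2+.15*np.sin(q)))-[165,140])*3.75)
for z in (.094,.1,.106,.112): print(z,(proj("side",PW(.058,0,z))-[165,140])*3.75,proj("wrist",PW(.058,0,z),w))
E
```

```text
t 11.65 press-frame tcp [-41.5 106.6 315.5] F [-0.  -0.2  0.1] w 0.07026921569813895 yaw 3.0436465054172643
shift mm [ -0.8  -2.  105.5] roll (np.float64(-0.0019461481725286944), np.float64(-0.0019461481725286944))
0.8 [[370.60044903 374.92234398]]
0.9 [[357.8299197  346.07580144]]
1.0 [[342.56922444 317.0038935 ]]
0.094 [[313.41468569 417.27252881]] [[232.59494131 289.53010687]]
0.1 [[312.42077761 409.31219075]] [[231.35094599 291.5665491 ]]
0.106 [[311.41925064 401.29083195]] [[230.07250672 293.65937667]]
0.112 [[310.41001682 393.20774805]] [[228.75817289 295.81096427]]
```

View pics/side8c.png

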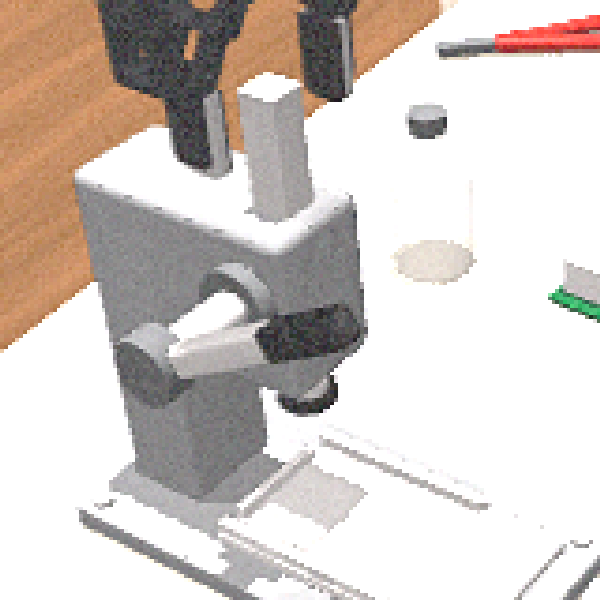

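View pics/wrist8.png

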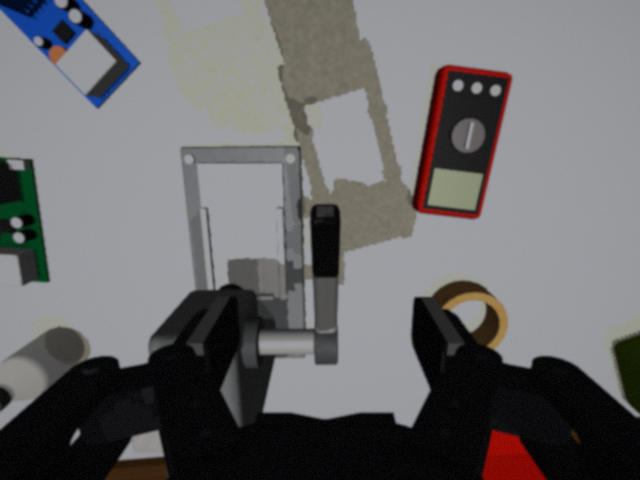

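```bash
cat >> h.py <<'E'
BT=np.array([.5491,-.2958]); BA=-.1598
def BW(x,y,z): c,s=np.cos(BA),np.sin(BA); return np.array([BT[0]+c*x-s*y,BT[1]+s*x+c*y,z])
E
python3 - <<'E'
from h import *
shift(BW(-.055,0,.15),np.pi+BA)
E
```

```text
t 11.75 press-frame tcp [-39.3 107.2 319.2] F [ 0.6 -0.5  0.6] w 0.06999708091560614 yaw 3.0436433752391845
shift mm [  20.4 -424.4  166.6] roll (np.float64(0.06185072164939154), np.float64(0.06185072164939154))
```

Request:
send_rows --increments '[[[3,-40,0],0.01],[[6,-95,0],0.02],[[9,-150,0],0.03],[[12,-205,0],0.04],[[15,-260,10],0.06],[[18,-315,50],0.06],[[20,-370,95],0.06],[[20,-424,130],0.06]]' --jaw 80

```text
time: 12.75
eef_pos: [0.496, -0.2751, 0.1941]
ee_rot: [-0.247, -3.127, -0.01]
force: [0.0, -0.4, 0.4]
width: 0.0798
```

```bash
python3 - <<'E'
from h import *
shift(BW(-.055,0,-.01),np.pi+BA)
w=optics.calibration("wrist"); im=optics.capture("wrist")
for P in [BW(-.085,.04,.004),BW(-.085,-.04,.004),BW(-.08,.02,.054),BW(-.08,-.02,.054),BW(-.03,.02,.054),BW(-.03,-.02,.054)]:
  p=proj("wrist",P,w)[0]; cv2.circle(im,(int(round(p[0])),int(round(p[1]))),2,(0,0,255),-1)
cv2.imwrite("pics/wrist9.png",im)
E
```

```text
t 12.75 press-frame tcp [ -61.3 -304.   194.1] F [ 0.  -0.4  0.4] w 0.07982210368335214 yaw 2.9836997803134677
shift mm [ -1.9 -13.3 204. ] roll (np.float64(0.001907126723674768), np.float64(0.001907126723674768))
```

View pics/wrist9.png

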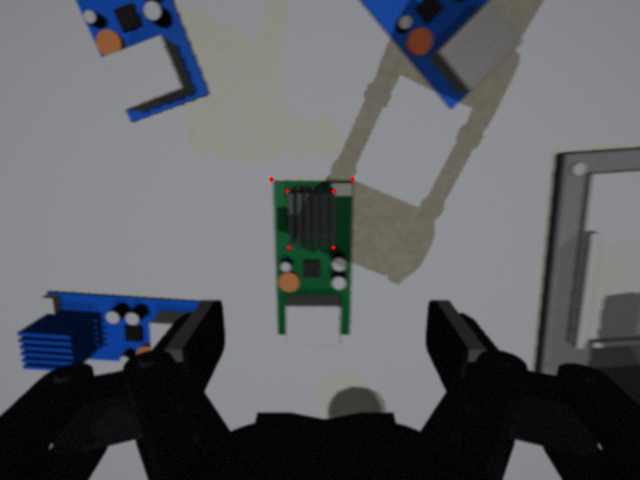

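Request:
send_rows --increments '[[[-2,-13,20],0],[[-2,-13,60],0],[[-2,-13,100],0],[[-2,-13,135],0],[[-2,-13,150],0],[[-2,-13,155],0],[[-2,-13,155],0],[[-2,-13,155],0]]'

```text
time: 13.8
eef_pos: [0.4915, -0.2926, 0.035]
ee_rot: [-0.251, -3.121, -0.006]
force: [0.4, 0.2, 0.0]
width: 0.0797
```

```bash
python3 - <<'E'
from h import *
shift(BW(-.055,0,-.01),np.pi+BA)
im=optics.capture("wrist"); cv2.imwrite("pics/wrist10.png",im)
im=optics.capture("side"); im=cv2.convertScaleAbs(im[130:270,270:430],alpha=2.,beta=15); cv2.imwrite("pics/side10.png",cv2.resize(im,None,fx=4,fy=4))
E
```

```text
t 13.8 press-frame tcp [ -64.1 -321.9   35. ] F [0.4 0.2 0. ] w 0.07973209866507992 yaw 2.9813065509958356
shift mm [-2.8  5.8 45. ] roll (np.float64(-0.00048610259395731603), np.float64(-0.00048610259395731603))
```

View pics/wrist10.png

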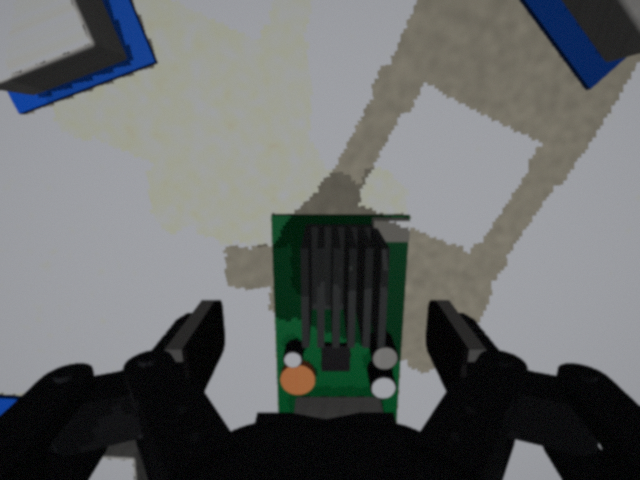

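View pics/side10.png

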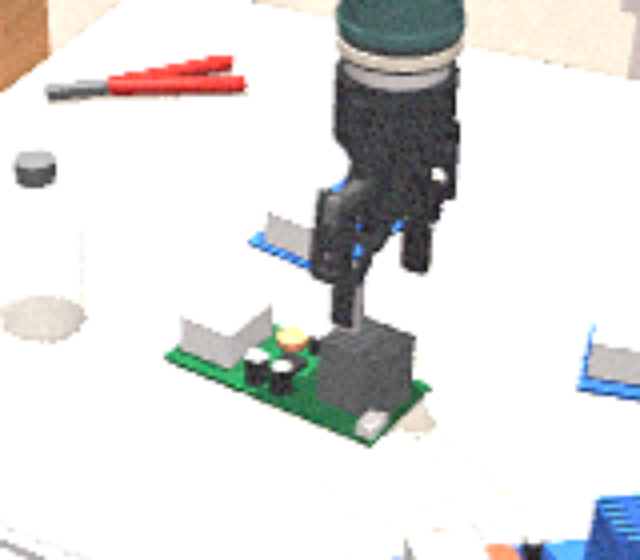

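Request:
send_rows --increments '[[[-2,4,0],0],[[-3,6,5],0],[[-3,6,15],0],[[-3,6,25],0],[[-3,6,35],0],[[-3,6,41],0],[[-3,6,45],0],[[-3,6,45],0]]'

```text
time: 14.9
eef_pos: [0.4945, -0.2867, -0.0106]
ee_rot: [-0.251, -3.12, -0.006]
force: [0.6, 0.0, 1.2]
width: 0.08
```

```bash
python3 - <<'E'
from h import *
shift(BW(-.055,0,-.01),np.pi+BA)
im=optics.capture("side"); im=cv2.convertScaleAbs(im[130:270,270:430],alpha=2.,beta=15); cv2.imwrite("pics/side11.png",cv2.resize(im,None,fx=4,fy=4))
E
```

```text
t 14.9 press-frame tcp [ -61.7 -315.7  -10.6] F [0.6 0.  1.2] w 0.07999571112530875 yaw 2.9812033640873303
shift mm [-0.3 -0.3 -0.6] roll (np.float64(-0.0005892895024626199), np.float64(-0.0005892895024626199))
```

View pics/side11.png

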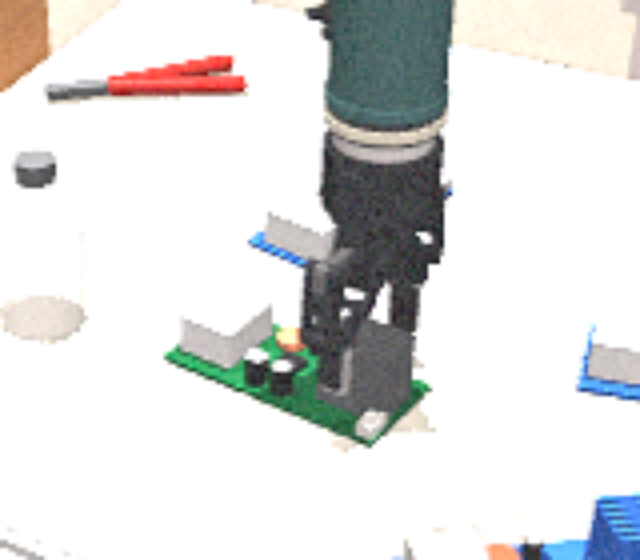

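Request:
send_rows --increments '[[[0,0,0],0],[[0,0,0],0],[[0,0,0],0],[[0,0,0],0],[[0,0,0],0],[[0,0,0],0],[[0,0,0],0],[[0,0,0],0]]' --jaw 25 --grip_force 110

```text
time: 15.95
eef_pos: [0.4955, -0.2871, -0.0094]
ee_rot: [-0.251, -3.122, -0.005]
force: [-1.2, 0.4, 5.5]
width: 0.0381
```

Request:
send_rows --increments '[[[0,0,-4],0],[[0,0,-10],0],[[0,0,-20],0],[[0,0,-35],0],[[0,0,-50],0],[[0,0,-65],0],[[0,0,-75],0],[[0,0,-80],0]]'

```text
time: 16.95
eef_pos: [0.4967, -0.2877, 0.0718]
ee_rot: [-0.251, -3.123, -0.004]
force: [-0.2, -0.9, -3.5]
width: 0.0381
```

```bash
python3 - <<'E'
from h import *
shift(PW(-.055,0,.1),np.pi+PA)
im=optics.capture("side"); im=cv2.convertScaleAbs(im[110:270,250:430],alpha=2.,beta=15); cv2.imwrite("pics/side12.png",cv2.resize(im,None,fx=4,fy=4))
w=optics.calibration("wrist");print(w["origin"]); cv2.imwrite("pics/wrist12.png",optics.capture("wrist"))
E
```

```text
t 16.95 press-frame tcp [ -59.5 -316.6   71.8] F [-0.2 -0.9 -3.5] w 0.038105452685841514 yaw 2.9814222179406102
shift mm [ 16.1 316.2 -27.5] roll (np.float64(-0.06417043564918279), np.float64(-0.06417043564918279))
[ 0.42934683 -0.27679802  0.24988508]
```

View pics/side12.png

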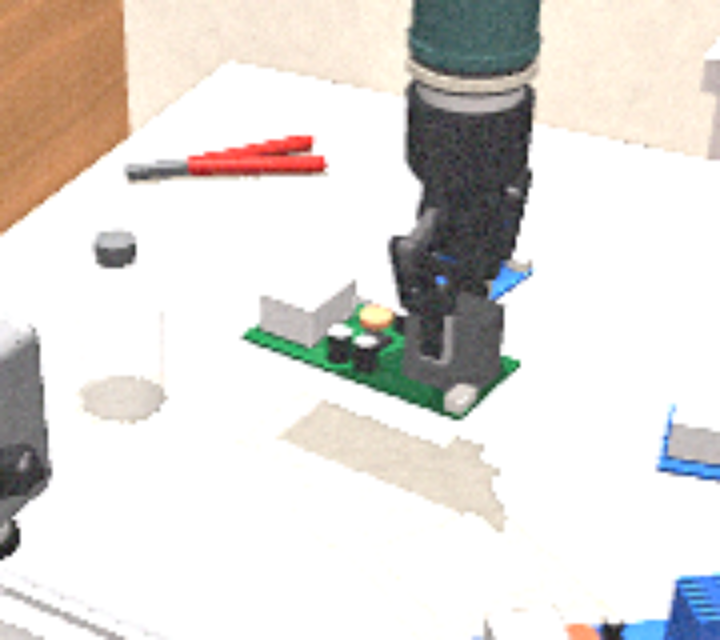

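View pics/wrist12.png

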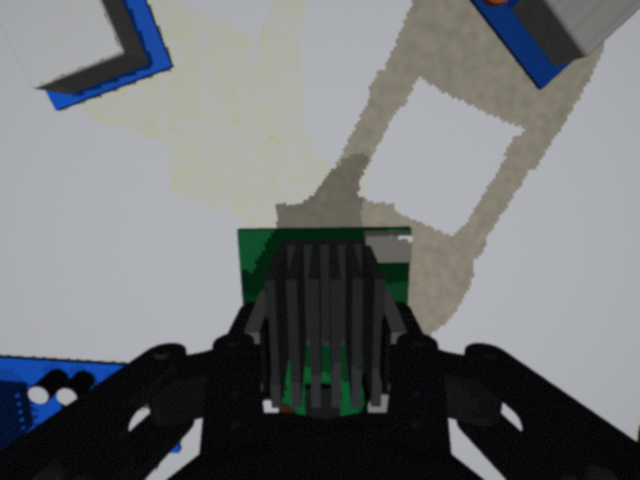

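```bash
python3 - <<'E'
from h import *
shift(PW(-.125,0,.075),np.pi+PA)
E
```

```text
t 17.05 press-frame tcp [ -59.6 -316.5   71.3] F [-0.2 -0.2 -4.1] w 0.03851254835620364 yaw 2.981400223996025
shift mm [ 85.6 311.6  -2.3] roll (np.float64(-0.06419242959376792), np.float64(-0.06419242959376792))
```

Request:
send_rows --increments '[[[10,20,-2],-0.01],[[25,55,-2],-0.02],[[40,95,-3],-0.03],[[55,140,-3],-0.04],[[68,185,-3],-0.05],[[78,230,-3],-0.06],[[84,270,-3],-0.064],[[86,295,-3],-0.064]]'

```text
time: 18.05
eef_pos: [0.4567, 0.0198, 0.0749]
ee_rot: [-0.148, -3.128, -0.006]
force: [-0.0, -0.4, -3.2]
width: 0.0381
```

```bash
python3 - <<'E'
from h import *
shift(PW(-.125,0,.031),np.pi+PA)
E
```

```text
t 18.05 press-frame tcp [-128.8  -14.3   74.9] F [-0.  -0.4 -3.2] w 0.038064983599862365 yaw 3.0473157360042693
shift mm [-4.3 14.1 44. ] roll (np.float64(0.0017230824144762735), np.float64(0.0017230824144762735))
```

Request:
send_rows --increments '[[[-2,8,0],0],[[-4,12,8],0],[[-4,14,18],0],[[-4,14,28],0],[[-4,14,38],0],[[-4,14,43],0],[[-4,14,43],0],[[-4,14,43],0]]'

```text
time: 19.05
eef_pos: [0.4619, 0.0335, 0.0323]
ee_rot: [-0.148, -3.128, -0.006]
force: [0.1, -0.5, -2.6]
width: 0.038
```

```bash
python3 - <<'E'
from h import *
shift(PW(-.055,0,.031),np.pi+PA)
im=optics.capture("side"); im=cv2.convertScaleAbs(im[140:340,165:365],alpha=2.,beta=15); cv2.imwrite("pics/side13.png",cv2.resize(im,None,fx=3,fy=3,interpolation=cv2.INTER_CUBIC))
im=optics.capture("top"); cv2.imwrite("pics/top13.png",cv2.resize(im[130:290,230:390],None,fx=3.75,fy=3.75,interpolation=cv2.INTER_CUBIC))
E
```

```text
t 19.05 press-frame tcp [-1.248e+02 -1.000e-01  3.230e+01] F [ 0.1 -0.5 -2.6] w 0.03800238295580003 yaw 3.0472448080270693
shift mm [-69.9   0.    0.5] roll (np.float64(0.0016521544372762875), np.float64(0.0016521544372762875))
```

View pics/side13.png

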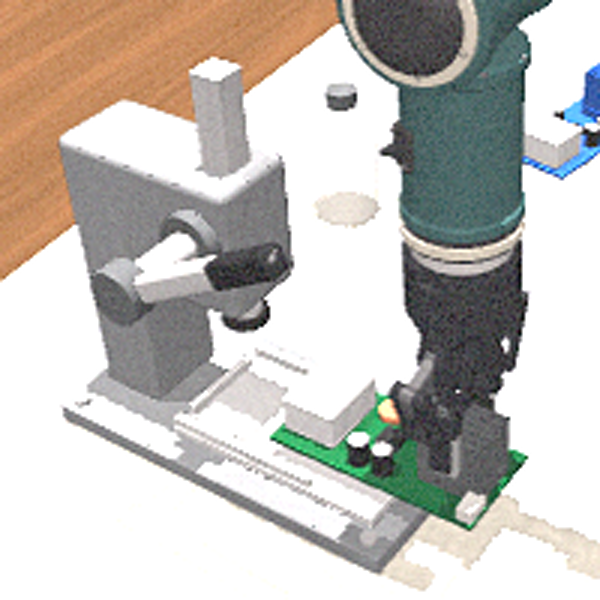

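View pics/top13.png

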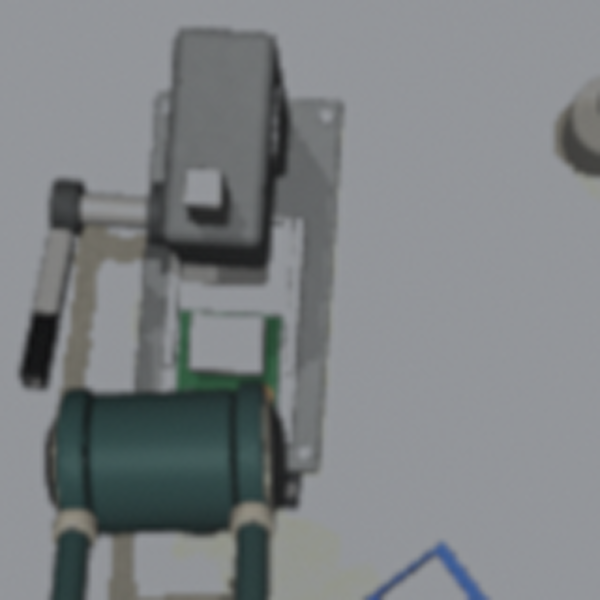

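```bash
python3 - <<'E'
from h import *
p=(np.array([(180,310),(279.5,317.5)])+.5)/3.75-.5+[230,130]
print([(WP(q)*1e3).round(1) for q in plane("top",p,.044)])
s=(np.array([(272,437),(475,529)])+.5)/3-.5+[165,140]
for z in (.035,.042,.05): print(z,[(WP(q)*1e3).round(1) for q in plane("side",s,z)])
E
```

```text
[array([14.7, 39.4, 44. ]), array([ 14.1, -38.7,  44. ])]
0.035 [array([20.8, 30.9, 35. ]), array([-152.2,   28.2,   35. ])]
0.042 [array([15.7, 36.4, 42. ]), array([-155.5,   33.6,   42. ])]
0.05 [array([ 9.8, 42.6, 50. ]), array([-159.3,   39.9,   50. ])]
```

Request:
send_rows --increments '[[[-6,0,0],0],[[-18,0,0],0],[[-32,0,0],0],[[-46,0,0],0],[[-58,0,0],0],[[-66,0,0],0],[[-69.5,0,0],0],[[-69.5,0,0],0]]'

```text
time: 20.15
eef_pos: [0.5311, 0.0271, 0.0317]
ee_rot: [-0.148, -3.128, -0.006]
force: [0.1, 0.1, -4.0]
width: 0.0387
```

```bash
python3 - <<'E'
from h import *
shift(PW(-.0553,0,.0165),np.pi+PA)
im=optics.capture("side"); im=cv2.convertScaleAbs(im[140:340,165:365],alpha=2.,beta=15); cv2.imwrite("pics/side14.png",cv2.resize(im,None,fx=3,fy=3,interpolation=cv2.INTER_CUBIC))
E
```

```text
t 20.15 press-frame tcp [-55.3   0.1  31.7] F [ 0.1  0.1 -4. ] w 0.03867481087817982 yaw 3.0473411881904138
shift mm [-0.2 -0.1 15.2] roll (np.float64(0.0017485346006207436), np.float64(0.0017485346006207436))
```

View pics/side14.png

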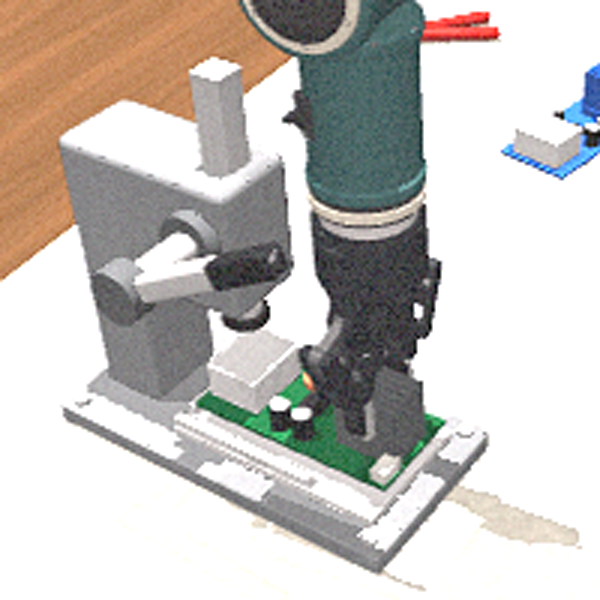

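Board is above the nest; foot and lever clear. Lower it slowly.

Request:
send_rows --increments '[[[0,0,2],0],[[0,0,4],0],[[0,0,6],0],[[0,0,8],0],[[0,0,9.5],0],[[0,0,10.5],0],[[0,0,11.5],0],[[0,0,12],0]]'

```text
time: 21.2
eef_pos: [0.5307, 0.0271, 0.0196]
ee_rot: [-0.147, -3.128, -0.006]
force: [-0.2, 0.0, -4.0]
width: 0.0385
```

Request:
send_rows --increments '[[[0,0,0.3],0],[[0,0,0.6],0],[[0,0,0.9],0],[[0,0,1.2],0],[[0,0,1.5],0],[[0,0,1.8],0],[[0,0,2],0],[[0,0,2],0]]'

```text
time: 22.2
eef_pos: [0.5306, 0.0272, 0.0175]
ee_rot: [-0.147, -3.128, -0.006]
force: [0.7, 0.8, -4.0]
width: 0.0385
```

Nearly at the floor (expected TCP z about 0.0165). A bit more.

Request:
send_rows --increments '[[[0,0,0.3],0],[[0,0,0.6],0],[[0,0,0.9],0],[[0,0,1.1],0],[[0,0,1.3],0],[[0,0,1.5],0],[[0,0,1.5],0],[[0,0,1.5],0]]'

```text
time: 23.2
eef_pos: [0.5306, 0.0272, 0.0166]
ee_rot: [-0.147, -3.128, -0.006]
force: [-5.5, -0.3, 5.4]
width: 0.0382
```

Request:
send_rows --increments '[[[0,0,0],0],[[0,0,0],0],[[0,0,0],0],[[0,0,0],0],[[0,0,0],0],[[0,0,0],0],[[0,0,0],0],[[0,0,0],0]]' --jaw 62

```text
time: 24.2
eef_pos: [0.5307, 0.0272, 0.0166]
ee_rot: [-0.147, -3.128, -0.006]
force: [0.3, 0.1, -0.3]
width: 0.0621
```

```bash
python3 - <<'E'
from h import *
shift(PW(-.0553,0,.0165),np.pi+PA)
im=optics.capture("side"); im=cv2.convertScaleAbs(im[140:340,165:365],alpha=2.,beta=15); cv2.imwrite("pics/side15.png",cv2.resize(im,None,fx=3,fy=3,interpolation=cv2.INTER_CUBIC))
E
```

```text
t 24.2 press-frame tcp [-55.8   0.1  16.6] F [ 0.3  0.1 -0.3] w 0.06211808340260818 yaw 3.047408137303046
shift mm [-0.5 -0.1  0.1] roll (np.float64(0.0018154837132531298), np.float64(0.0018154837132531298))
```

View pics/side15.png

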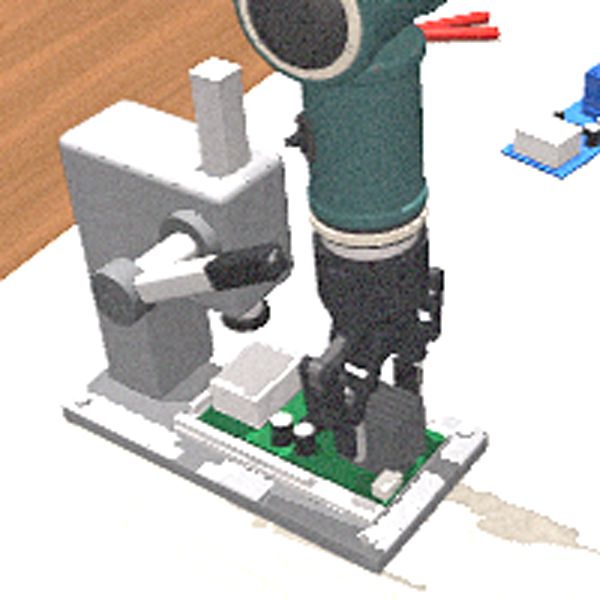

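Request:
send_rows --increments '[[[0,0,-6],0],[[0,0,-20],0],[[0,0,-45],0],[[0,0,-85],0],[[0,0,-130],0],[[0,0,-175],0],[[0,0,-220],0],[[0,0,-260],0]]'

```text
time: 25.25
eef_pos: [0.5335, 0.026, 0.28]
ee_rot: [-0.148, -3.131, -0.006]
force: [1.4, 0.1, -0.2]
width: 0.062
```

```bash
python3 - <<'E'
from h import *
shift(PW(-.055,.1065,.285),np.pi+PA)
w=optics.calibration("wrist")
im=optics.capture("side"); cv2.imwrite("pics/side16f.png",im); im=cv2.convertScaleAbs(im[200:320,190:340],alpha=1.8,beta=15); cv2.imwrite("pics/side16.png",cv2.resize(im,None,fx=5,fy=5,interpolation=cv2.INTER_CUBIC))
im=optics.capture("wrist");cv2.imwrite("pics/wrist16.png",im)
im=optics.capture("top"); cv2.imwrite("pics/top16.png",cv2.resize(im[130:290,230:390],None,fx=3.75,fy=3.75,interpolation=cv2.INTER_CUBIC))
P=[PW(-.085,.04,.03),PW(-.085,-.04,.03),PW(.036,.028,.06),PW(.036,-.028,.06),PW(.08,.028,.06)]
print(proj("wrist",P,w)); print((proj("side",P)-[190,200])*5)
for z in (.094,.1,.106,.112): print(z,(proj("side",PW(.058,0,z))-[190,200])*5,(proj("side",PW(.04,0,z))-[190,200])*5)
E
```

```text
t 25.25 press-frame tcp [-52.9  -0.7 280. ] F [ 1.4  0.1 -0.2] w 0.06198817907016557 yaw 3.047417760828579
shift mm [  2.  107.3  -4.6] roll (np.float64(0.001825107238786039), np.float64(0.001825107238786039))
[[359.84339963 171.46118414]
 [289.79049621 171.32730215]
 [348.97091674 280.18556424]
 [300.37371619 280.13854009]
 [348.23865794 314.90675865]]
[[513.12042999 541.92880123]
 [616.60834712 428.92854871]
 [298.54935458 368.13258468]
 [377.47277342 297.71780623]
 [221.38145598 332.66284799]]
0.094 [[292.88624758 256.36337174]] [[325.0219699  270.26211273]]
0.1 [[291.56103681 245.74958767]] [[323.80981353 259.61669119]]
0.106 [[290.22566751 235.05444259]] [[322.58829044 248.88900908]]
0.112 [[288.88002243 224.2769974 ]] [[321.35729165 238.07810922]]
```

View pics/side16.png

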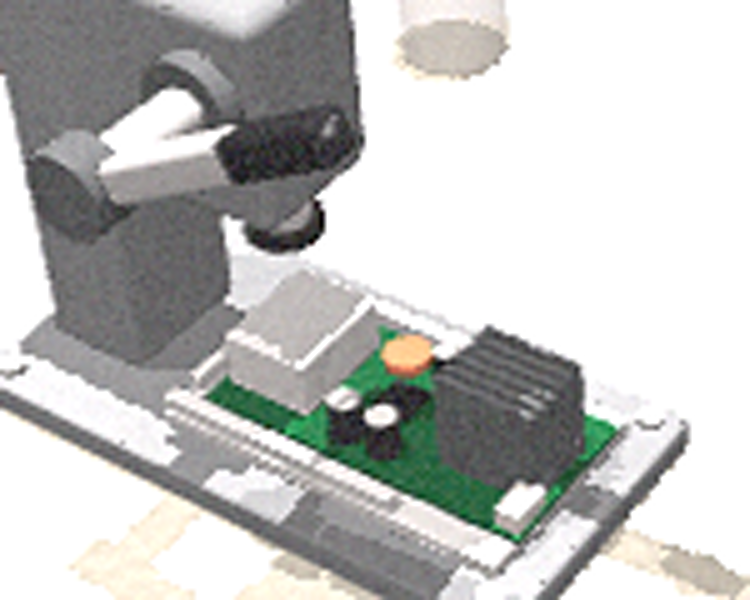

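View pics/wrist16.png

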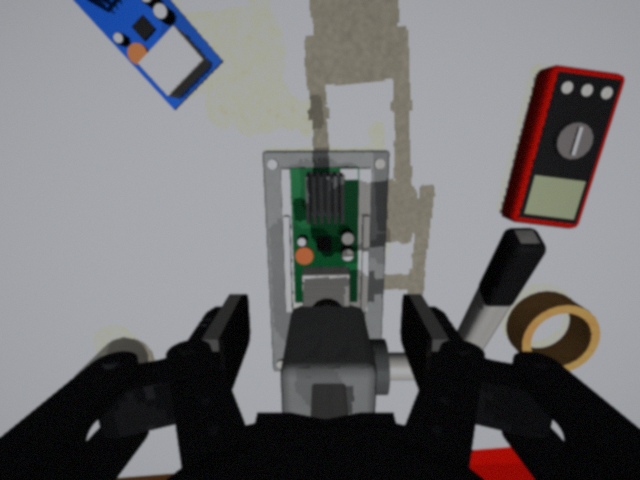

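Request:
send_rows --increments '[[[0,10,-10],0],[[2,30,-20],0],[[2,50,-25],0],[[2,70,-25],0],[[2,90,-25],0],[[2,107,-20],0],[[2,107,-15],0],[[2,107,-15],0]]' --jaw 0

```text
time: 26.4
eef_pos: [0.5428, 0.1324, 0.2955]
ee_rot: [-0.147, -3.134, -0.005]
force: [0.2, 0.4, -0.9]
width: 0.0
```

```bash
python3 - <<'E'
from h import *
shift(PW(-.055,.1065,.25),np.pi+PA)
im=optics.capture("side"); im=cv2.convertScaleAbs(im[150:290,185:325],alpha=1.8,beta=15); cv2.imwrite("pics/side17.png",cv2.resize(im,None,fx=4,fy=4,interpolation=cv2.INTER_CUBIC))
E
```

```text
t 26.4 press-frame tcp [-53.8 106.  295.5] F [ 0.2  0.4 -0.9] w 4.1338352744831205e-05 yaw 3.047668438855913
shift mm [ 1.   0.3 45.6] roll (np.float64(0.002075785266120178), np.float64(0.002075785266120178))
```

View pics/side17.png

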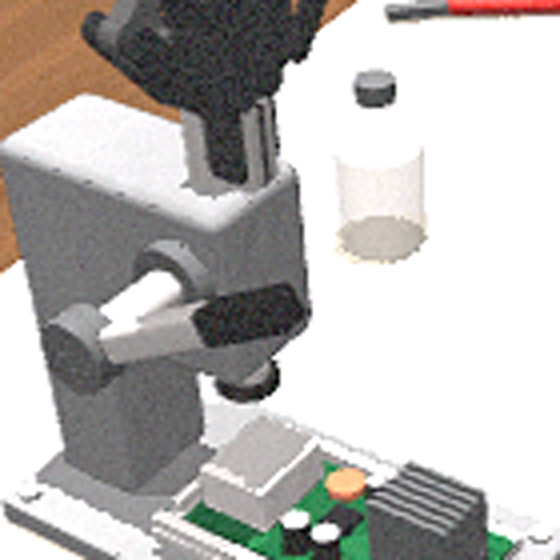

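Request:
send_rows --increments '[[[1,0,12],0],[[1,0,25],0],[[1,0,32],0],[[1,0,38],0],[[1,0,44],0],[[1,0,50],0],[[1,0,56],0],[[1,0,62],0]]'

```text
time: 27.45
eef_pos: [0.5425, 0.1328, 0.2353]
ee_rot: [-0.148, -3.137, -0.007]
force: [-0.9, 0.2, 5.9]
width: -0.0001
```

```bash
python3 - <<'E'
from h import *
shift(PW(-.055,.1065,.182),np.pi+PA)
im=optics.capture("side"); im=cv2.convertScaleAbs(im[150:290,185:325],alpha=1.8,beta=15); cv2.imwrite("pics/side18.png",cv2.resize(im,None,fx=4,fy=4,interpolation=cv2.INTER_CUBIC))
E
```

```text
t 27.45 press-frame tcp [-54.1 106.4 235.3] F [-0.9  0.2  5.9] w -6.695344666480235e-05 yaw 3.047239428141187
shift mm [ 0.8 -0.1 53.3] roll (np.float64(0.00164677455139417), np.float64(0.00164677455139417))
```

View pics/side18.png

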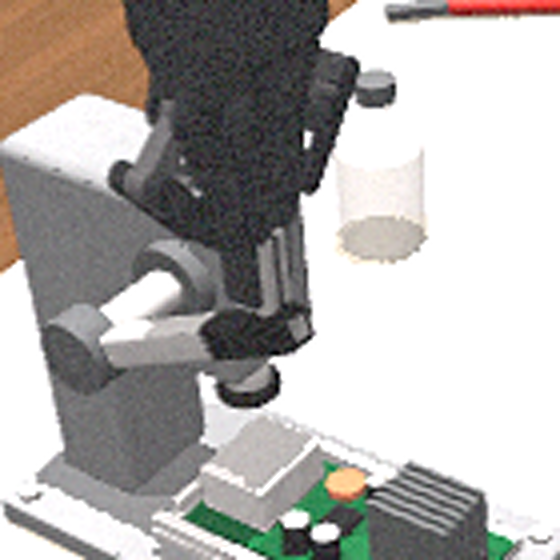

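Request:
send_rows --increments '[[[1,0,6],0],[[1,0,12.5],0],[[1,0,19],0],[[1,0,25.5],0],[[1,0,32],0],[[1,0,38.5],0],[[1,0,44],0],[[1,0,48],0]]'

```text
time: 28.5
eef_pos: [0.5404, 0.1333, 0.1866]
ee_rot: [-0.148, -3.134, -0.007]
force: [-3.3, 0.4, 5.9]
width: -0.0
```

```bash
python3 - <<'E'
from h import *
shift(PW(-.055,.1065,.16),np.pi+PA)
im=optics.capture("side"); im=cv2.convertScaleAbs(im[150:290,185:325],alpha=1.8,beta=15); cv2.imwrite("pics/side19.png",cv2.resize(im,None,fx=5,fy=4.28,interpolation=cv2.INTER_CUBIC))
E
```

```text
t 28.5 press-frame tcp [-56.2 106.7 186.6] F [-3.3  0.4  5.9] w -3.125695356936564e-05 yaw 3.0472841894005467
shift mm [-1.3 -0.3 26.6] roll (np.float64(0.0016915358107536527), np.float64(0.0016915358107536527))
```

View pics/side19.png

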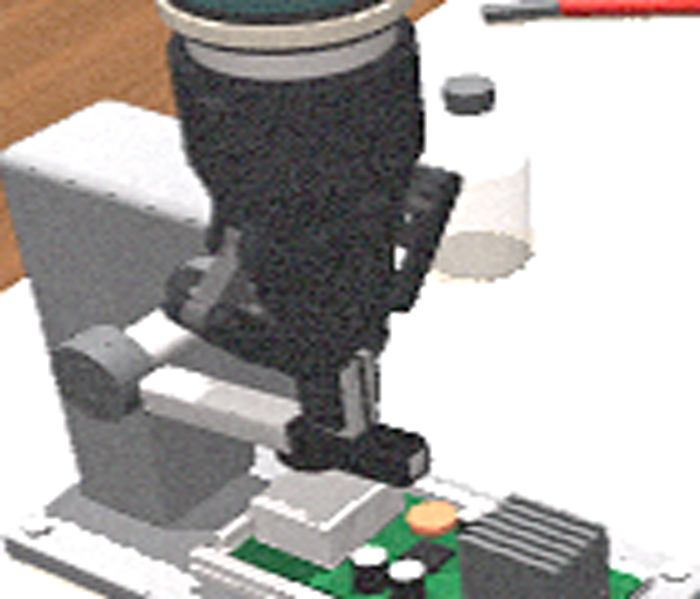

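Request:
send_rows --increments '[[[-1,0,1],0],[[-1,0,2],0],[[-1,0,3],0],[[-1,0,4],0],[[-1,0,5],0],[[-1,0,6],0],[[-1,0,6],0],[[-1,0,6],0]]'

```text
time: 29.55
eef_pos: [0.5415, 0.1332, 0.1798]
ee_rot: [-0.148, -3.134, -0.007]
force: [-1.7, 1.0, 3.5]
width: -0.0001
```

Request:
send_rows --increments '[[[0,0,1],0],[[0,0,2],0],[[0,0,3],0],[[0,0,4],0],[[0,0,5],0],[[0,0,6],0],[[0,0,6],0],[[0,0,6],0]]'

```text
time: 30.55
eef_pos: [0.5417, 0.1331, 0.1736]
ee_rot: [-0.148, -3.135, -0.006]
force: [-2.6, 0.8, 3.2]
width: -0.0001
```

Request:
send_rows --increments '[[[0,0,0.7],0],[[0,0,1.4],0],[[0,0,2.1],0],[[0,0,2.8],0],[[0,0,3.5],0],[[0,0,4.2],0],[[0,0,5],0],[[0,0,6],0]]'

```text
time: 31.55
eef_pos: [0.5415, 0.1331, 0.1677]
ee_rot: [-0.148, -3.135, -0.006]
force: [-3.6, 1.0, 4.5]
width: 0.0001
```

```bash
python3 - <<'E'
from h import *
o=sensors.get_obs(); print(o["force"],o["eef_pos"])
im=optics.capture("side"); o=sensors.get_obs(); print(o["force"]); im=cv2.convertScaleAbs(im[190:290,185:305],alpha=1.8,beta=15); cv2.imwrite("pics/side20.png",cv2.resize(im,None,fx=6,fy=6,interpolation=cv2.INTER_CUBIC))
E
```

```text
[-3.58281919  0.9658179   4.49056577] [0.54146654 0.13314368 0.16773433]
[-3.6234753   1.57609875  4.98920838]
```

View pics/side20.png

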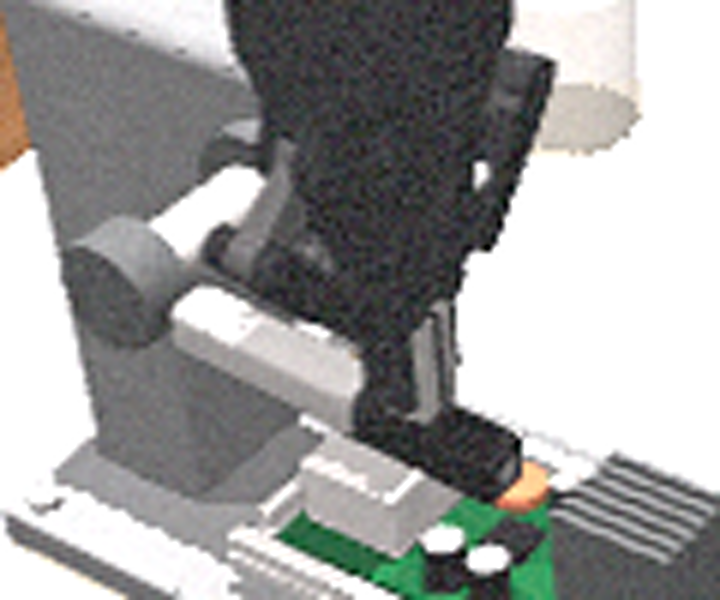

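Request:
send_rows --increments '[[[0,0,0.7],0],[[0,0,1.4],0],[[0,0,2.1],0],[[0,0,2.8],0],[[0,0,3.5],0],[[0,0,4.2],0],[[0,0,5],0],[[0,0,6],0]]'

```text
time: 32.6
eef_pos: [0.5415, 0.1331, 0.1617]
ee_rot: [-0.148, -3.135, -0.006]
force: [-4.3, -0.7, 5.0]
width: 0.0
```

Request:
send_rows --increments '[[[0,0,0.5],0],[[0,0,1],0],[[0,0,1.6],0],[[0,0,2.2],0],[[0,0,2.8],0],[[0,0,3.4],0],[[0,0,4],0],[[0,0,4.6],0]]'

```text
time: 33.6
eef_pos: [0.5418, 0.1331, 0.1572]
ee_rot: [-0.148, -3.135, -0.006]
force: [-1.7, -0.1, 4.6]
width: -0.0006
```

Request:
send_rows --increments '[[[0,0,0.5],0],[[0,0,1],0],[[0,0,1.5],0],[[0,0,2],0],[[0,0,2.5],0],[[0,0,3],0],[[0,0,3.5],0],[[0,0,4],0]]'

```text
time: 34.6
eef_pos: [0.5421, 0.1331, 0.1533]
ee_rot: [-0.148, -3.136, -0.006]
force: [-1.0, -0.6, 5.1]
width: 0.0002
```

Request:
send_rows --increments '[[[0,0,0.5],0],[[0,0,1],0],[[0,0,1.4],0],[[0,0,1.8],0],[[0,0,2.2],0],[[0,0,2.6],0],[[0,0,3],0],[[0,0,3.5],0]]'

```text
time: 35.6
eef_pos: [0.5425, 0.1331, 0.15]
ee_rot: [-0.148, -3.137, -0.006]
force: [-0.4, -0.1, 4.3]
width: -0.0003
```

```bash
python3 - <<'E'
from h import *
im=optics.capture("side"); o=sensors.get_obs(); print(o["force"],WP(o["eef_pos"])); im=cv2.convertScaleAbs(im[190:290,185:305],alpha=1.8,beta=15); cv2.imwrite("pics/side21.png",cv2.resize(im,None,fx=6,fy=6,interpolation=cv2.INTER_CUBIC))
cv2.imwrite("pics/wrist21.png",optics.capture("wrist"))
E
```

```text
[ 0.17718361 -1.18677651  5.04213458] [-0.05416614  0.10667346  0.14988741]
```

View pics/side21.png

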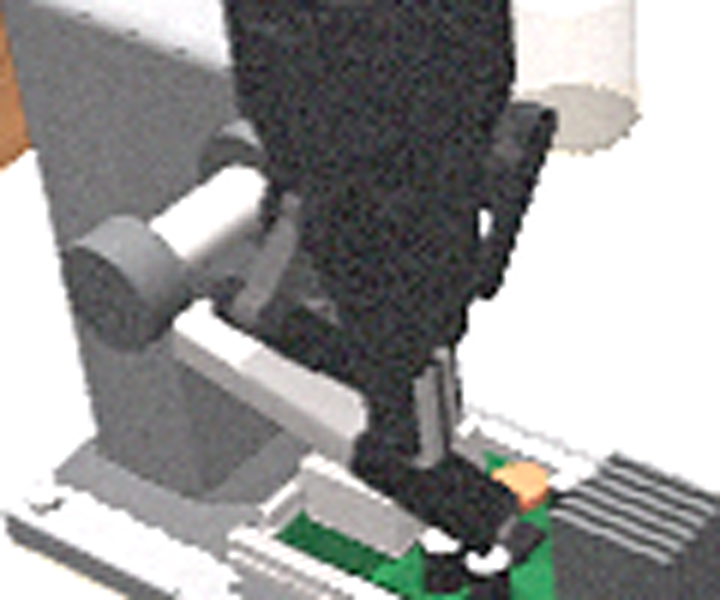

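View pics/wrist21.png

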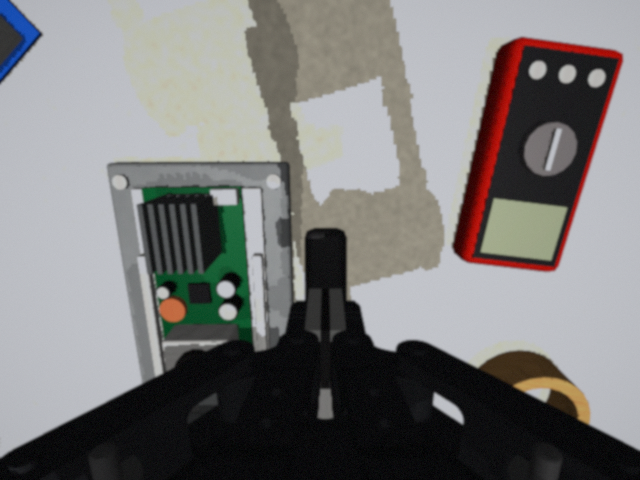

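Request:
send_rows --increments '[[[0,0,0.3],0],[[0,0,0.6],0],[[0,0,0.9],0],[[0,0,1.2],0],[[0,0,1.5],0],[[0,0,1.8],0],[[0,0,2.1],0],[[0,0,2.5],0]]'

```text
time: 36.7
eef_pos: [0.5429, 0.1331, 0.1478]
ee_rot: [-0.148, -3.138, -0.006]
force: [-1.1, -0.4, 7.3]
width: -0.0002
```

Request:
send_rows --increments '[[[0,0,0.3],0],[[0,0,0.5],0],[[0,0,0.7],0],[[0,0,0.9],0],[[0,0,1.0],0],[[0,0,1.1],0],[[0,0,1.2],0],[[0,0,1.3],0]]'

```text
time: 37.7
eef_pos: [0.5431, 0.133, 0.1471]
ee_rot: [0.148, 3.138, 0.006]
force: [-1.3, -1.4, 7.9]
width: 0.0002
```

```bash
python3 - <<'E'
from h import *
o=sensors.get_obs(); print(o["force"],WP(o["eef_pos"]))
optics.capture("side");o=sensors.get_obs(); print(o["force"],WP(o["eef_pos"]))
E
```

```text
[-1.25411256 -1.38392537  7.87939118] [-0.05359064  0.10669346  0.14713505]
[-1.91608099 -0.43084862  8.06975993] [-0.05363071  0.10669167  0.14709503]
```

Request:
send_rows --increments '[[[0,0,0.3],0],[[0,0,0.5],0],[[0,0,0.7],0],[[0,0,0.9],0],[[0,0,1.1],0],[[0,0,1.3],0],[[0,0,1.5],0],[[0,0,1.6],0]]'

```text
time: 38.75
eef_pos: [0.5432, 0.133, 0.1465]
ee_rot: [0.148, 3.138, 0.007]
force: [-2.8, -1.2, 8.8]
width: -0.0
```

```bash
python3 - <<'E'
from h import *
o=sensors.get_obs(); print(o["force"],WP(o["eef_pos"]),o["moment"])
E
```

```text
[-2.7661654  -1.20026826  8.77447756] [-0.0534638   0.10671276  0.14645237] [-0.16553223  0.39918664  0.01113725]
```

Request:
send_rows --increments '[[[0,0,0.4],0],[[0,0,0.7],0],[[0,0,1.0],0],[[0,0,1.3],0],[[0,0,1.6],0],[[0,0,1.8],0],[[0,0,2.0],0],[[0,0,2.1],0]]'

```text
time: 39.75
eef_pos: [0.5434, 0.1331, 0.1457]
ee_rot: [0.148, 3.137, 0.007]
force: [-2.5, -1.1, 11.1]
width: 0.0005
```

```bash
python3 - <<'E'
from h import *
o=sensors.get_obs(); print(o["force"],WP(o["eef_pos"]),o["moment"])
E
```

```text
[-2.49170568 -1.05185785 11.11986257] [-0.05328816  0.10676015  0.14565688] [-0.2046083   0.53025521 -0.02792781]
```

Request:
send_rows --increments '[[[0,0,0],0],[[0,0,-1],0],[[0,0,-2],0],[[0,0,-4],0],[[0,0,-7],0],[[0,0,-12],0],[[0,0,-20],0],[[0,0,-30],0]]'

```text
time: 40.75
eef_pos: [0.5434, 0.1329, 0.1764]
ee_rot: [0.148, 3.137, 0.007]
force: [-0.2, 0.8, -0.3]
width: -0.0004
```

Request:
send_rows --increments '[[[5,0,-25],0],[[30,0,-60],0],[[70,0,-100],0],[[110,10,-130],0],[[130,40,-140],0],[[130,60,-140],0],[[130,80,-140],0],[[130,80,-140],0]]'

```text
time: 41.75
eef_pos: [0.4213, 0.2252, 0.3165]
ee_rot: [0.145, 3.137, 0.006]
force: [0.8, 0.1, -0.3]
width: -0.0003
```

```bash
python3 - <<'E'
from h import *
o=sensors.get_obs(); print(o["time"],o["force"],WP(o["eef_pos"]))
im=optics.capture("side"); cv2.imwrite("pics/side22f.png",im); im=cv2.convertScaleAbs(im[180:340,180:340],alpha=1.8,beta=15); cv2.imwrite("pics/side22.png",cv2.resize(im,None,fx=4.5,fy=3.75,interpolation=cv2.INTER_CUBIC))
w=optics.calibration("wrist");cv2.imwrite("pics/wrist22.png",optics.capture("wrist"))
for th in (.1,.15,.2,.25):
  q=th-.45; P=PW(.06-.15*np.cos(q),.105,.2+.15*np.sin(q)); print(th,(proj("side",P)-[180,180])*[4.5,3.75])
P=[PW(.036,.028,.06),PW(.036,-.028,.06),PW(-.085,.04,.03),PW(-.085,-.04,.03)]
print((proj("side",P)-[180,180])*[4.5,3.75],proj("wrist",P,w))
E
```

```text
41.75 [ 0.82111584  0.09876689 -0.27360851] [-0.183614    0.18672599  0.31652591]
0.1 [[396.38320167 392.15547077]]
0.15 [[399.9001816  383.26825713]]
0.2 [[402.7304233  373.81852474]]
0.25 [[404.85194345 363.82206965]]
[[313.69441912 351.09943851]
 [384.72549608 298.28835467]
 [506.80838699 481.44660092]
 [599.94751241 396.69641153]] [[206.24907838 358.96588841]
 [164.53105785 358.91285752]
 [214.33695507 266.55163412]
 [154.1552105  266.42616058]]
```

View pics/side22.png

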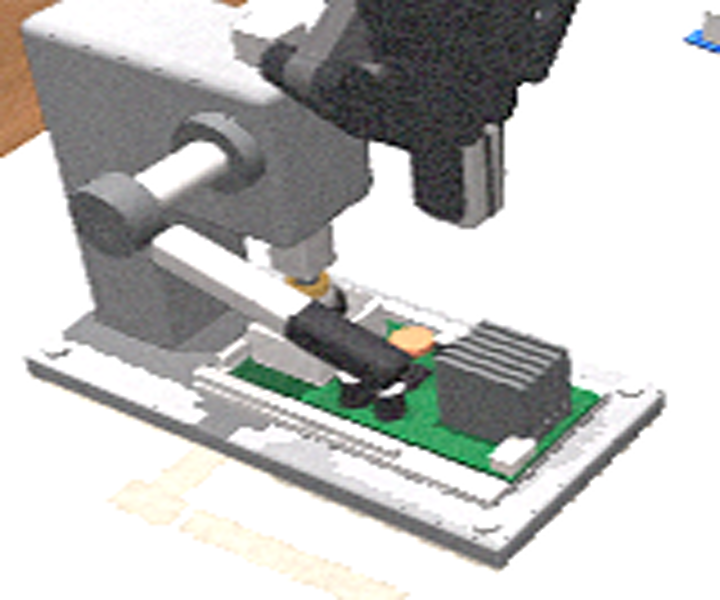

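View pics/wrist22.png

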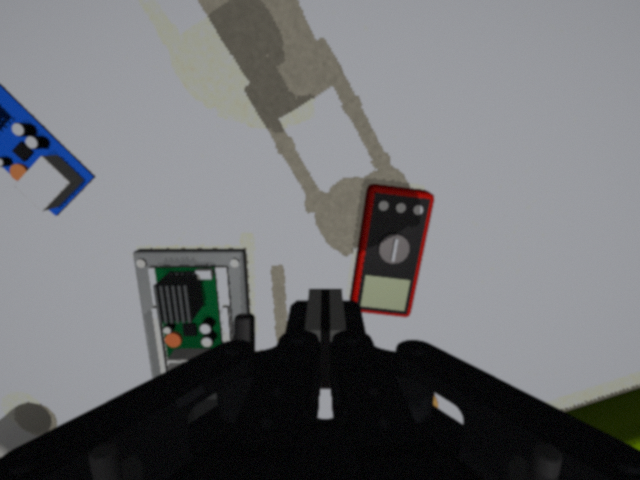

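```bash
python3 - <<'E'
from h import *
print(job.hand_in()); print(sensors.get_obs()["time"])
E
```

```text
the job is handed in; nothing more can be done
None
the job is handed in; nothing more can be done
```

The job is handed in at about 42 s of the 72 s allowed. I raised the lever and left it up, laid the board in the nest and let go of it. Then I pushed the lever down until the foot clamped, and backed the arm away.

- **Board position:** after release, the case corners in the side view were within 1 pixel (about 2 mm) of the home position. The last pictures still show it flat in the nest, with the foot on the case and the gripper clear of everything.
- **Clamping force:** this is an estimate, as I could not measure it directly. The push on the lever rose from about 5 N before contact to 11 N. That puts the clamping at roughly 7 to 13 N, inside the 5 to 40 N window. I did not touch the lever again afterwards to confirm it.
- **Bystanders:** the arm never went near the meter, tape or bottle.

**What disagreed:**
- **Finger tips:** they sat about 33 mm higher than the reported tool point. The first grasp of the lever closed above the bar because of this, and I allowed for it from then on.
- **Lever push:** raising took about 13 N and lowering about 5 N, against the stated 7 N each way. I therefore judged the clamping from the rise in push. By the stated formula, the final 11.1 N push gives 7.6 N, or about 5 N if my fingers bore nearer the pivot than the grip point. That would leave little margin.

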